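# Close a vacuum chamber lid: cross-tighten four bolts with a wrench

## Robot

A 6-joint arm with a two-finger parallel gripper is mounted at the origin on the work surface. World frame = base frame: x ahead of the robot, y to its left, z up, the work surface at z = 0. Lengths are in m, angles in rad, forces in N, time in s.
With the tool pointing down it reaches from about 0.3 to 0.75 m from the base axis. Payload 8.5 kg.
Tool frame: the origin (TCP) lies between the finger pads; the fingertips stand 8 mm ahead of it and the grasp point (between the pads) lies 11 mm behind it; x points along the fingers, y is the direction in which the jaws open and shut, and the axes are right-handed (so a half turn about x gives the same grasp; the last joint's range is limited). The gripper opens to 85 mm and grips with 20 to 120 N. Pads are 22 mm wide; open, the fingers measure 114 mm over their backs; the gripper's body (76 mm by 85 mm) begins 54 mm behind the grasp point. The pads swing forward as they close: fully open they stand 13 mm farther back than shut.
Start: joints at [-1.513, 0.381, 1.297, -0, 1.464, -0.215], TCP at [0.148, -0.53, 0.239] pointing down, gripper open.
Joint ranges: [-3.11, 3.11], [-0.89, 2.33], [0.22, 2.48], [-1.42, 4.56], [0.17, 2.85], [-2.88, 2.88]. Speed limits (rad/s): [2.39, 2.39, 3.14, 3.14, 3.14, 3.14].

## Interface

Orientations are given as [roll, pitch, yaw] about the fixed x, y, z axes, in that order (R = Rz(yaw) Ry(pitch) Rx(roll)).
In Python, from plant import manip, eyes gives the robot as it stands.
- The arm moves only by the tool apply_moves, never from a script. Its argument "targets" is a list that holds one entry, the list of rows, each a list of 6 numbers: the shift along the tool's x, y, z normalised to -1 to 1, where 1 is 0.1 m, then the turn, a rotation vector about the tool's x, y, z normalised to -1 to 1, where 1 is 45 degrees. A call has exactly 10 rows; each row is the pose to reach, as a shift and turn from the pose commanded when the call began, along the tool's axes at that moment; what a row does not reach only later rows make up. A row lasts 1/8 s, in which the tool goes at most 62.5 mm and 10.7 degrees, less where a joint would pass 70% of its speed; a pose out of reach is approached as far as the arm can. A call with a number of a shift or a turn outside -1 to 1 is refused whole. A call with a gripper value outside its range is refused whole. "jaw" is the opening, from 0 (shut) to 1 (fully open), set as the call begins (left out, the last holds). The fingers move at their own pace and stop on an object; the grip force is fixed at half the most. Time passes only in rows, so rows that repeat a pose let the fingers close, or fill a call up. It gives the time, the measured TCP pose, the force and the opening at its end, in the units of the state.
- manip.observe(): the state, without advancing time (a new reading comes with each control period).
- eyes.grab_frame(name): name is "scene" or "top"; returns a dict with "frame" (480x640x3 uint8, red, green, blue), "z_map" (480x640 float32, m along the optical axis (not along the pixel's ray), 0 where there is no reading), "fx", "fy", "cx", "cy" (pixels), "k1" (the pictures are not rectified: a ray, as slopes to the right and down, at radius r is drawn at 1 + k1 r^2 times it, then the intrinsics apply), "R" (3x3) and "t" (3): a world point X has camera coordinates R X + t. Camera axes: x right, y down, z forward; pixel columns grow to the right and rows downward; lengths in m; the calibration is good to about 2 mm. A picture is of the moment at which its call begins.
- manip.close_job(): hands the job in, once; it reports no verdict.
The state is a dict: "t": time; "joint_pos": joint angles; "dq": joint speeds; "joint_efforts": joint torques, N m; "position": TCP position; "orientation": TCP orientation; "contact_force": force on the tool from outside, world axes, zero at the start; "wrist_torque": the same for the moment, N m; "grip_width": finger opening in m.
Only numpy, scipy, OpenCV 4.12 (cv2) and the standard library are available. Lean on these libraries where they do the work, as an engineer would, in place of code of your own. Each camera call takes 0.05 s, during which the arm holds its last target.

## Task

Take the standing socket wrench from the tray and tighten the four bolts on the sloping chamber lid in cross order, each followed by the one diagonally opposite: first turn every bolt about half way (clockwise), then go round once more in cross order and turn each to its stop. Turn the bolts with the wrench only, keep the gripper off the chamber and leave everything else in place; finally stand the wrench upright back in its tray and let go.

Things in the scene. Friction and masses are not known exactly. Their poses are not given: they have to be found in the camera images.
- chamber: aluminium vacuum chamber, a 220 x 210 mm box leaning 30 degrees on a dark base plate, fixed. Origin on the table under the chamber; at yaw 0 its sloped upper face looks up and towards the robot (-x). Yaw varies by up to 0.25 rad. The gripper must not touch it or anything on it.
- lid: round steel lid, 200 mm across, on the chamber's sloped face, with a small raised sight glass (64 mm across, 6 mm high) at its centre. Origin at the centre of its outer surface; z points straight out of the lid (30 degrees from vertical), x points up the slope, y to the left as seen from the robot. Four bolts stand on it at x = +-48 mm, y = +-48 mm, with their axes along z.
- bolt_low_left (a joint): turn of the lower left bolt (as seen from the robot) in rad, growing clockwise seen looking at the lid: 0 loose, 1.00 hard stop (tight). At 1.00 the head's bar points up and down the slope (lid's x); else it lies 1.00 minus this value counter-clockwise from there. Starts at 0 to 0.12. Turns in place without rising or sinking, against 0.15 N m of friction, and stays where left.
- head_low_left (a point): the lower left bolt: point on its axis, on top of its round collar (30 mm across, 6 mm high), 6 mm above the lid's surface. From here a bar head 34 mm long, 12 mm wide and 14 mm high with a rounded top rises along the axis. This point's own x turns with the bolt and is not the bar's direction: use the joint.
- bolt_high_right (a joint): turn of the upper right bolt (as seen from the robot) in rad, growing clockwise seen looking at the lid: 0 loose, 1.00 hard stop (tight). At 1.00 the head's bar points up and down the slope (lid's x); else it lies 1.00 minus this value counter-clockwise from there. Starts at 0 to 0.12. Turns in place without rising or sinking, against 0.15 N m of friction, and stays where left.
- head_high_right (a point): the upper right bolt: point on its axis, on top of its round collar (30 mm across, 6 mm high), 6 mm above the lid's surface. From here a bar head 34 mm long, 12 mm wide and 14 mm high with a rounded top rises along the axis. This point's own x turns with the bolt and is not the bar's direction: use the joint.
- bolt_low_right (a joint): turn of the lower right bolt (as seen from the robot) in rad, growing clockwise seen looking at the lid: 0 loose, 1.00 hard stop (tight). At 1.00 the head's bar points up and down the slope (lid's x); else it lies 1.00 minus this value counter-clockwise from there. Starts at 0 to 0.12. Turns in place without rising or sinking, against 0.15 N m of friction, and stays where left.
- head_low_right (a point): the lower right bolt: point on its axis, on top of its round collar (30 mm across, 6 mm high), 6 mm above the lid's surface. From here a bar head 34 mm long, 12 mm wide and 14 mm high with a rounded top rises along the axis. This point's own x turns with the bolt and is not the bar's direction: use the joint.
- bolt_high_left (a joint): turn of the upper left bolt (as seen from the robot) in rad, growing clockwise seen looking at the lid: 0 loose, 1.00 hard stop (tight). At 1.00 the head's bar points up and down the slope (lid's x); else it lies 1.00 minus this value counter-clockwise from there. Starts at 0 to 0.12. Turns in place without rising or sinking, against 0.15 N m of friction, and stays where left.
- head_high_left (a point): the upper left bolt: point on its axis, on top of its round collar (30 mm across, 6 mm high), 6 mm above the lid's surface. From here a bar head 34 mm long, 12 mm wide and 14 mm high with a rounded top rises along the axis. This point's own x turns with the bolt and is not the bar's direction: use the joint.
- wrench_mid (a point): the wrench, 118 mm tall, about 0.3 kg, standing upright on its socket in the tray. Point on its axis at half height, 59 mm above the socket's mouth; z runs along the axis from mouth to handle. Handle: a black block 62 to 118 mm above the mouth, 40 mm wide along x, 24 mm thick along y, to be gripped across its 24 mm. Below it a round shank 20 mm thick, then the steel socket, 56 x 36 x 28 mm.
- wrench: the same wrench: origin at the centre of the socket's mouth (underside), axes as for wrench_mid. The mouth is an oblong pocket 44 mm along x by 16 mm along y, 20 mm deep. It fits a bolt's bar either way round (half a turn alike) with 2 mm to spare each side and 5 mm at each end, so it turns about 0.12 rad before it drives the bar; fully on, the mouth meets the collar.
- tray: grey open tray, 200 mm (x) by 160 mm (y), rim 16 mm high, walls and floor 4 mm, fixed on the table to the robot's left or right. Origin under its centre, on the table.
- carrier: white open wafer carrier 170 x 150 x 90 mm, fixed, on the other side from the tray; not part of the job
- dish: clear flat dish, 90 mm across, 14 mm high, with a steel disc on it; loose bystander beside the chamber. Origin at the centre of its underside.
- dish_stack: stack of clear dishes, 90 mm across, 44 mm high; loose bystander. Origin at the centre of its underside.
- bottle: white bottle, 60 mm across, 130 mm tall; loose bystander. Origin at the centre of its underside.
- flange_ring: steel ring lying flat, 100 mm across, 14 mm high; loose bystander. Origin at the centre of its underside.
- fastener_case: grey closed case 130 x 90 x 35 mm; loose bystander. Origin at the centre of its underside.
- spanner: flat double-ended spanner, 144 mm long, 6 mm thick, lying across the far (+x) part of the tray; loose bystander, not the tool for these bolts. Origin at the centre of its underside.

How it is judged:
By the outcome, as a careful person would: the job done as asked, in the order asked, and still so for the second after the job is handed in, with the robot touching nothing.
It also fails if it takes over 72 s, if anything falls off the work surface, if the arm or the gripper's body presses on something with over 40 N, if the wrist force passes 120 N, or if a joint passes its speed limit or range.

## Working session

There is one attempt and no reset: what is moved stays moved. The work goes in short steps, Python scripts to look and compute and a tool call to move; the robot and the scene stay as the last step left them, time stands still between calls to the robot, and variables do not carry over. Pictures are saved under pics/ and viewed, and the job is handed in when it is done.

Besides the shell and the picture viewer there is one more tool, called after ">>>" as name(argument=value, ...) on one line, values as JSON. apply_moves: Moves the arm, as the interface text tells. Scaled input: -1 to 1 covers 0.1 m each way for a shift and 45 degrees each way for a turn. Its arguments: {"type":"object","properties":{"targets":{"type":"array"},"jaw":{"type":"number"}},"required":["targets"]}

```bash
ls; mkdir -p pics; python3 - <<'E'
from plant import manip, eyes
import cv2,numpy as np
print(manip.observe())
for n in("scene","top"):
    g=eyes.grab_frame(n)
    cv2.imwrite(f"pics/{n}0.png",g["frame"][:,:,::-1]); np.savez(f"{n}0.npz",**g)
    print({k:(v if k not in("frame","z_map") else v.shape) for k,v in g.items()})
E
```

```text
pics
{'t': 0.0, 'joint_pos': array([-1.51329340e+00,  3.81183619e-01,  1.29823541e+00,  3.71020076e-05,
        1.46360695e+00, -2.15285100e-01]), 'dq': array([ 8.60643000e-04, -8.90333431e-05,  8.09177449e-04,  1.22906274e-04,
        1.96791620e-03,  7.29544234e-04]), 'joint_efforts': array([ 1.55615751e-03, -4.48456621e+01, -2.31274062e+01, -3.94695076e-05,
        4.79227980e-03, -6.76515057e-06]), 'position': array([ 0.14817821, -0.52937936,  0.23872697]), 'orientation': array([-1.81180858,  1.56936253,  1.6025681 ]), 'contact_force': array([0.66836413, 0.24273734, 0.34610188]), 'wrist_torque': array([ 0.01321907, -0.01520919,  0.00416039]), 'grip_width': 0.08531433435310022}
{'frame': (480, 640, 3), 'z_map': (480, 640), 'fx': 447.591042516449, 'fy': 447.591042516449, 'cx': 318.92866583543594, 'cy': 228.94504766986495, 'k1': 0.012361620691968115, 'R': array([[ 0.77256443,  0.63482435,  0.01192684],
       [ 0.51946491, -0.62115056, -0.58679484],
       [-0.36510329,  0.4595324 , -0.8096478 ]]), 't': array([-0.44775524, -0.21681893,  1.38622092])}
{'frame': (480, 640, 3), 'z_map': (480, 640), 'fx': 435.60565562638436, 'fy': 435.60565562638436, 'cx': 321.8038242139144, 'cy': 239.79894441485035, 'k1': -0.051267255938939334, 'R': array([[ 1.72086494e-02, -9.99849169e-01,  2.34550442e-03],
       [-9.91128880e-01, -1.73676634e-02, -1.31764592e-01],
       [ 1.31785453e-01, -5.72065071e-05, -9.91278261e-01]]), 't': array([-0.01017444,  0.60583223,  1.22853551])}
```

View pics/scene0.png

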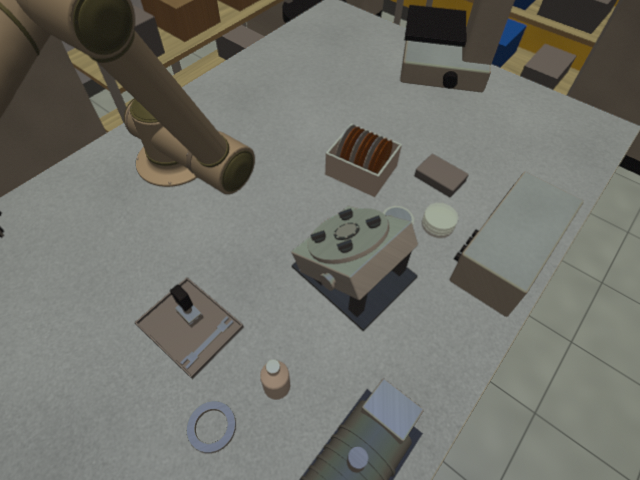

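View pics/top0.png

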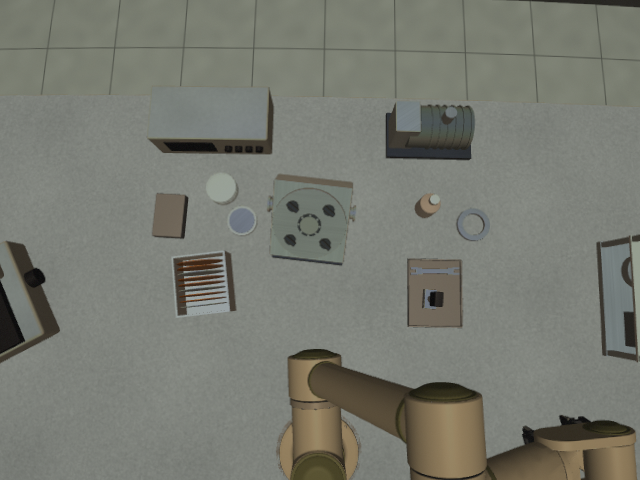

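The scene view shows the chamber with its lid near (345,235) and the wrench standing in the tray near (185,300), with the spanner in the tray at (207,343). In the top view the lid is at (310,224), the wrench at (434,298) and the bolts at (292,206), (328,210), (290,240), (326,244).

```bash
cat > h.py <<'E'
import numpy as np,cv2
from scipy.spatial.transform import Rotation as Ro
def load(n): return dict(np.load(n+'.npz'))
def KD(g):
    K=np.array([[g['fx'],0,g['cx']],[0,g['fy'],g['cy']],[0,0,1.]]);return K,np.array([g['k1'],0,0,0,0.])
def cloud(g):
    K,D=KD(g); v,u=np.mgrid[0:480,0:640]
    s=cv2.undistortPoints(np.stack([u.ravel(),v.ravel()],1).astype(float)[:,None],K,D)[:,0]
    z=g['z_map'].ravel()[:,None].astype(float)
    X=np.hstack([s*z,z]); X[z[:,0]==0]=np.nan
    return ((X-g['t'])@g['R']).reshape(480,640,3)
def proj(g,P):
    K,D=KD(g); return cv2.projectPoints(np.asarray(P,float).reshape(-1,1,3),cv2.Rodrigues(g['R'])[0],g['t'],K,D)[0][:,0]
def crop(g,u0,v0,u1,v1,s,fn,pts=None):
    im=cv2.resize(g['frame'][v0:v1,u0:u1,::-1],None,fx=s,fy=s,interpolation=cv2.INTER_CUBIC)
    if pts is not None:
        for p in pts:
            c=((p-[u0,v0])*s+s/2-.5); cv2.circle(im,tuple(int(x) for x in c),3,(0,0,255),-1)
    cv2.imwrite(fn,im)
E
python3 - <<'E'
from h import *
g=load('top0');crop(g,260,165,365,270,6,'pics/c1.png');crop(g,395,245,475,335,6,'pics/c2.png')
h=load('scene0');crop(h,285,190,425,290,5,'pics/c3.png');crop(h,130,270,250,380,5,'pics/c4.png')
for g,(a,b,c,d) in((g,(275,180,350,258)),(h,(300,210,390,262))):
    C=cloud(g)[b:d,a:c].reshape(-1,3);C=C[C[:,2]>.05]
    # ransac plane
    rng=np.random.default_rng(0);best=None
    for i in range(500):
        p=C[rng.choice(len(C),3)];n=np.cross(p[1]-p[0],p[2]-p[0]);l=np.linalg.norm(n)
        if l<1e-5: continue
        n/=l
        n*=np.sign(n[2]);m=abs((C-p[0])@n)<.002
        if best is None or m.sum()>best.sum():best=m
    Q=C[best];c0=Q.mean(0);n=np.linalg.svd(Q-c0)[2][2];n*=np.sign(n[2])
    print(best.sum(),len(C),c0,n,np.degrees(np.arccos(n[2])),np.arctan2(-n[1],-n[0]), 'd',n@c0, ((Q-c0)@n).std())
E
```

```text
2044 5638 [0.63823822 0.03485427 0.14369018] [-0.49483194  0.05141107  0.86746657] 29.83443989705428 -0.10352459448604559 d -0.18938233470661875 0.0010895120363245642
1978 3993 [0.64169044 0.02549204 0.14883652] [-0.49614241  0.04679209  0.86697936] 29.890503707025236 -0.09403366207224587 d -0.18813883018355987 0.0009021016710842614
```

View pics/c1.png

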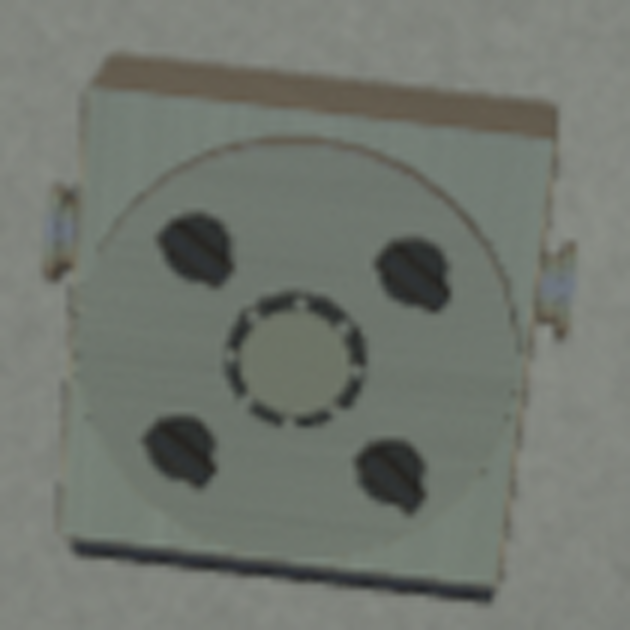

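View pics/c2.png

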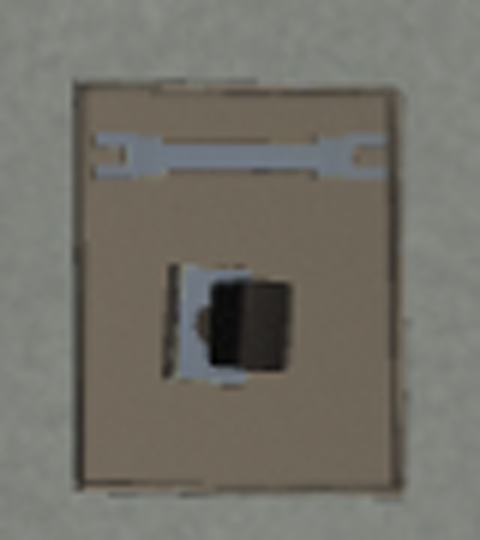

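View pics/c3.png

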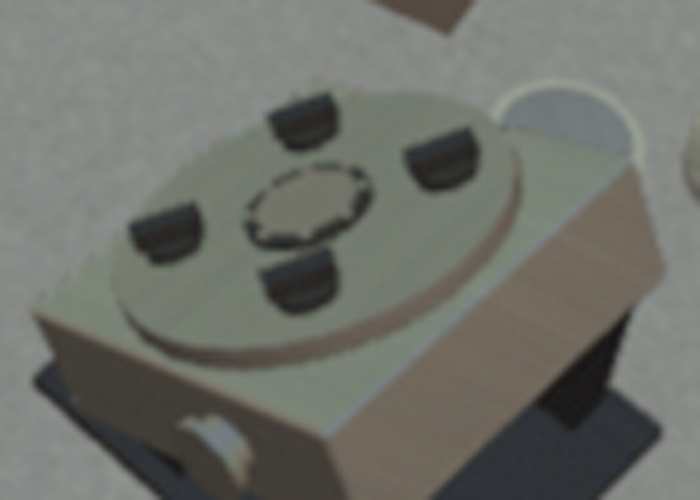

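View pics/c4.png

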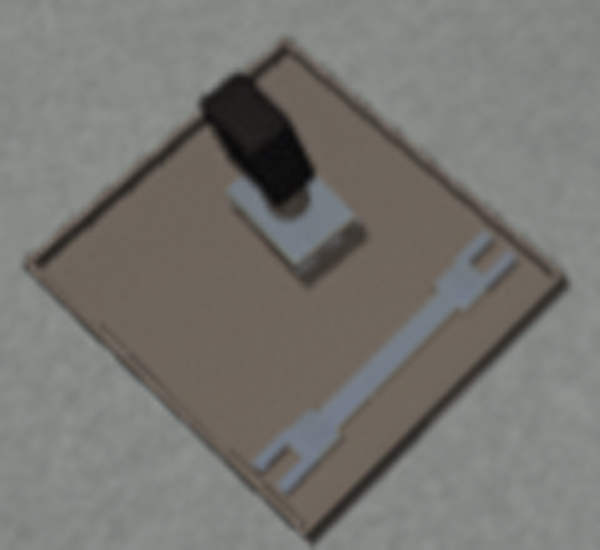

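```bash
cat > fit.py <<'E'
from h import *
from scipy.optimize import least_squares
def lidR(yaw): return Ro.from_euler('zy',[yaw,-np.pi/6]).as_matrix()  # x up slope, z out
BO={'LL':(-.048,.048),'HR':(.048,-.048),'LR':(-.048,-.048),'HL':(.048,.048)}
def bolt_pts(c,R,name,q):
    x,y=BO[name];o=np.array([x,y,0]);a=np.linspace(0,2*np.pi,24,endpoint=False)
    col=[np.c_[.015*np.cos(a),.015*np.sin(a),np.full(24,z)] for z in(0,.006)]
    th=1.0-q; d=np.array([np.cos(th),np.sin(th),0]);e=np.array([-d[1],d[0],0])
    bar=[]
    # bar 34x12x14, rounded top (arc along length, from the picture)
    P=[]
    for s in(-1,1):
        for l,z in((.017,.006),(.017,.012),(.014,.0165),(.009,.019),(.0,.020)):
            for m in(-1,1): P.append(d*l*m+e*s*.006+[0,0,z])
    hulls=[np.vstack(col),np.array(P)]
    return [(h+o)@R.T+c for h in hulls]
S=6
def render(g,box,hulls):
    u0,v0,u1,v1=box;m=np.zeros(((v1-v0)*S,(u1-u0)*S),np.uint8)
    for h in hulls:
        p=((proj(g,h)-[u0,v0]+.5)*S-.5)
        cv2.fillConvexPoly(m,cv2.convexHull(np.round(p*16).astype(np.int32)),255,shift=4)
    return cv2.GaussianBlur(cv2.resize(m,None,fx=1/S,fy=1/S,interpolation=cv2.INTER_AREA)/255.,(0,0),.6)
E
cat > f1.py <<'E'
from fit import *
G=load('top0'),load('scene0');boxes=(280,192,340,255),(305,205,386,258)
N=('LL','HR','LR','HL')
def dark(g,b):
    I=g['frame'][b[1]:b[3],b[0]:b[2]].astype(float).mean(2);hi=np.median(I);lo=np.percentile(I,2);return np.clip((hi-I)/(hi-lo),0,1.1)
from scipy.optimize import minimize
T=[dark(g,b) for g,b in zip(G,boxes)]
yaw0=-.098
def cost(p,ks,full=False):
    s=0
    R=lidR(p[3]); c=p[:3]
    for k in ks:
        hs=[h for i,n in enumerate(N) for h in bolt_pts(c,R,n,p[4+i])]
        m=render(G[k],boxes[k],hs); w=np.ones_like(m)
        # mask sight glass: circle around centre
        uv=proj(G[k],c[None])[0]; vv,uu=np.mgrid[boxes[k][1]:boxes[k][3],boxes[k][0]:boxes[k][2]]
        q=np.array([uv]); 
        ring=[proj(G[k],(np.array([.035*np.cos(a),.035*np.sin(a),.005])@R.T+c)[None])[0] for a in np.linspace(0,6.28,24)]
        mk=np.zeros(m.shape,np.uint8);cv2.fillConvexPoly(mk,np.round(np.array(ring)-[boxes[k][0],boxes[k][1]]).astype(np.int32),1);w[mk>0]=0
        s+=(w*(m-T[k])**2).sum()
    Rn=lidR(p[3])
    return s+((p[3]-yaw0)/.02)**2*.5 
C0=np.array([.64,.03,.145])
R=lidR(yaw0)
for ks in((0,),(1,),(0,1)):
    best=None
    for pl in ([-.1888,-.1888] ,):
        # enforce plane: c = base + R[:, :2]*ab + n*dn
        d0=np.mean([(R[:,2]@np.array([.63823822,.03485427,.14369018])),(R[:,2]@np.array([.64169,.02549,.148836]))])
        base=C0+R[:,2]*(d0-R[:,2]@C0)
        f=lambda v:cost(np.r_[base+R[:,:2]@v[:2]/100+R[:,2]*v[6+1]/100,yaw0+v[2]/10,v[3:7]/1],ks)+(v[7]/.1)**2*2
        x0=np.zeros(8);x0[3:7]=.06
        sim=np.vstack([x0]+[x0+np.eye(8)[i]*[.6,.6,.3,.15,.15,.15,.15,.1][i] for i in range(8)])
        for rep in range(3):
            r=minimize(f,x0,method='Nelder-Mead',options=dict(initial_simplex=sim if rep==0 else None,maxiter=900,xatol=1e-3,fatol=1e-3)); x0=r.x
            
        v=r.x;c=base+R[:,:2]@v[:2]/100+R[:,2]*v[7]/100
        print(ks,r.fun,'c',c.round(4),'yaw',yaw0+v[2]/10,'q',v[3:7].round(3),'dn mm',v[7]*10)
    for k in (0,1):
        hs=np.vstack([h for i,n in enumerate(N) for h in bolt_pts(c,lidR(yaw0+v[2]/10),n,v[3+i])]+[[c]])
        b=boxes[k];crop(G[k],b[0]-5,b[1]-5,b[2]+5,b[3]+5,8 if k==0 else 7,f'pics/fit{"".join(map(str,ks))}_{k}.png',proj(G[k],hs))
E
python3 f1.py
```

```text
(0,) 9.675451682746846 c [0.6335 0.0358 0.1426] yaw -0.09205554740078561 q [0.049 0.145 0.135 0.059] dn mm 0.06478424164300944
(1,) 61.92796362603441 c [0.6329 0.035  0.1421] yaw -0.10154644147042594 q [0.124 0.057 0.108 0.066] dn mm -0.018749267808581632
(0, 1) 76.2140456274451 c [0.6331 0.0352 0.1428] yaw -0.09692471954515021 q [0.133 0.052 0.149 0.072] dn mm 0.4380463486669274
```

View pics/fit01_0.png

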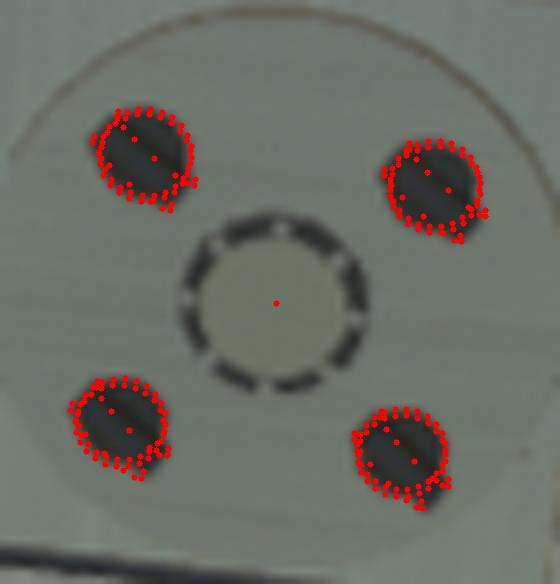

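View pics/fit01_1.png

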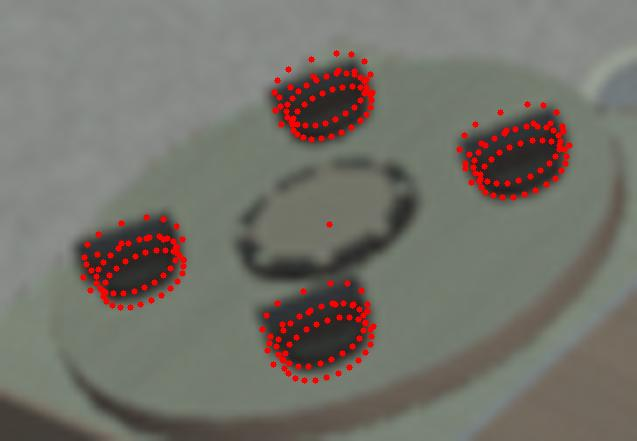

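```bash
python3 - <<'E'
s=open('fit.py').read()
a=s.index("    for s in(-1,1):");b=s.index("    hulls=")
s=s[:a]+"""    for w,z in((.006,.006),(.006,.014),(.0042,.0182),(.0,.020)):
        for s in(-1,1):
            for m in(-1,1): P.append(d*.017*m+e*s*w+[0,0,z])
"""+s[b:]
open('fit.py','w').write(s)
E
python3 f1.py
```

```text
(0,) 9.645169015844843 c [0.6337 0.0361 0.1429] yaw -0.09252007541924741 q [0.139 0.081 0.13  0.074] dn mm 0.20831520248034058
(1,) 52.64610616756491 c [0.6323 0.0358 0.1416] yaw -0.10115617469931258 q [0.135 0.029 0.159 0.07 ] dn mm -0.1634986060082029
(0, 1) 67.09165671516898 c [0.6332 0.0356 0.143 ] yaw -0.09861229368572019 q [0.109 0.079 0.141 0.06 ] dn mm 0.5354639015752758
```

View pics/fit01_1.png

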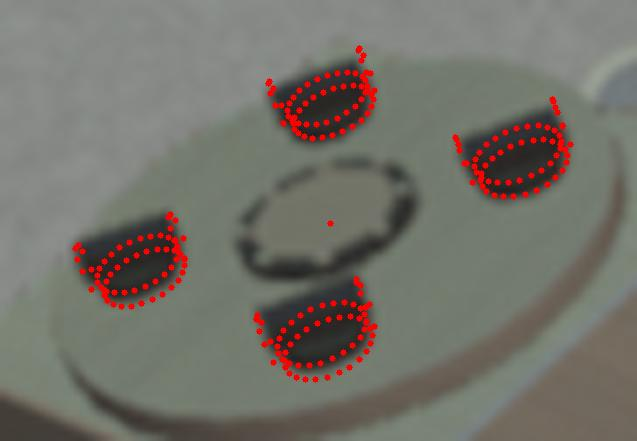

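View pics/fit01_0.png

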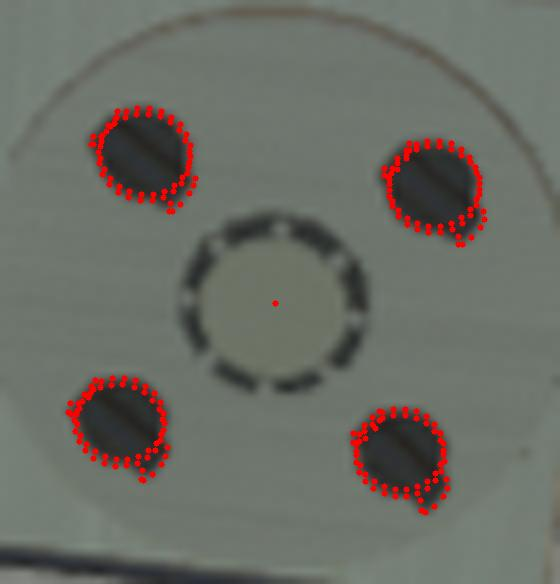

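```bash
python3 - <<'E'
from fit import *
R=lidR(-.098);c=np.array([.6332,.0356,.143])
for n in('top0','scene0'):
    g=load(n);C=cloud(g);L=(C-c)@R
    m=(abs(L[...,0])<.09)&(abs(L[...,1])<.09)
    for k,(x,y) in BO.items():
        mm=m&(np.hypot(L[...,0]-x,L[...,1]-y)<.025)&(L[...,2]>.009)
        P=L[mm];print(n,k,mm.sum(),'cen',(P[:,:2].mean(0)*1000).round(1),'off',((P[:,:2].mean(0)-[x,y])*1000).round(1),'max z',np.percentile(P[:,2],[50,95]).round(4))
    mm=m&(np.hypot(L[...,0],L[...,1])<.045)&(L[...,2]>.003)
    P=L[mm];print('glass',(P.mean(0)*1000).round(1),((P[:,:2].min(0)+P[:,:2].max(0))*500).round(1),np.ptp(P,axis=0))
    # dark blobs
    mk=(m&(g['frame'].mean(2)<75)).astype(np.uint8)
    nn,lab,st,ce=cv2.connectedComponentsWithStats(mk)
    print([(s[:4].tolist(),s[4],q.round(1).tolist()) for s,q in zip(st[1:],ce[1:]) if s[4]>30])
    bl=m&(abs(L[...,2])<.004); 
    print('lid z med',np.median(L[bl][:,2]),[np.median(L[bl&(abs(L[...,0]-x)<.03)][:,2]).round(4) for x in(-.07,0,.07)],[np.median(L[bl&(abs(L[...,1]-x)<.03)][:,2]).round(4) for x in(-.07,0,.07)])
E
```

```text
top0 LL 55 cen [-46.6  48.7] off [1.4 0.7] max z [0.0147 0.0182]
top0 HR 76 cen [ 51.  -46.2] off [3.  1.8] max z [0.0182 0.0231]
top0 LR 70 cen [-45.5 -47.1] off [2.5 0.9] max z [0.0191 0.0225]
top0 HL 61 cen [48.6 49.4] off [0.6 1.4] max z [0.0141 0.0188]
glass [ 1.8 -4.4  5.2] [ 7.  -5.3] [0.07255688 0.07504921 0.00709537]
[([286, 201, 13, 12], np.int32(109), [292.5, 206.1]), ([323, 205, 12, 12], np.int32(111), [328.6, 210.2]), ([284, 234, 12, 12], np.int32(102), [289.8, 239.4]), ([319, 238, 12, 13], np.int32(104), [324.9, 243.5])]
lid z med -0.00032507305529950586 [np.float64(-0.001), np.float64(0.0006), np.float64(-0.0007)] [np.float64(0.0011), np.float64(-0.0006), np.float64(-0.0026)]
scene0 LL 66 cen [-47.4  44.5] off [ 0.6 -3.5] max z [0.0156 0.019 ]
scene0 HR 125 cen [ 51.3 -50.2] off [ 3.3 -2.2] max z [0.0173 0.0235]
scene0 LR 101 cen [-45.4 -51.2] off [ 2.6 -3.2] max z [0.0178 0.0232]
scene0 HL 80 cen [48.4 46.9] off [ 0.4 -1.1] max z [0.0155 0.0187]
glass [ 0.6 -3.7  6. ] [-1.6 -7.3] [0.0652148  0.07483792 0.00673402]
[([339, 209, 14, 11], np.int32(114), [345.9, 214.3]), ([366, 216, 15, 12], np.int32(132), [373.4, 221.8]), ([334, 228, 25, 25], np.int32(225), [345.7, 242.5]), ([311, 231, 15, 12], np.int32(128), [318.4, 236.6]), ([360, 252, 56, 72], np.int32(1555), [386.2, 290.6]), ([332, 288, 18, 16], np.int32(112), [341.6, 294.9])]
lid z med 0.000466447529520526 [np.float64(0.0002), np.float64(0.0014), np.float64(0.0004)] [np.float64(0.0028), np.float64(0.0005), np.float64(-0.0023)]
```

```bash
python3 - <<'E'
from fit import *
R=lidR(-.098);c=np.array([.6332,.0356,.143])
for n in('top0','scene0'):
    g=load(n);C=cloud(g);L=((C-c)@R).reshape(-1,3)
    r=np.hypot(L[:,0],L[:,1]);m=(r<.09)&(r>.042)&(abs(L[:,2])<.012)
    for x,y in BO.values(): m&=np.hypot(L[:,0]-x,L[:,1]-y)>.026
    P=L[m]
    A=np.c_[P[:,:2],np.ones(len(P))]
    f=least_squares(lambda p:A@p-P[:,2],np.zeros(3),loss='soft_l1',f_scale=.001).x
    print(n,len(P),f, np.std(A@f-P[:,2]))
    nn=R@np.array([-f[0],-f[1],1]);nn/=np.linalg.norm(nn);print(nn,np.degrees(np.arccos(nn[2])),np.arctan2(-nn[1],-nn[0]))
    for k in range(8):
        a=k*np.pi/4; q=P[np.hypot(P[:,0]-.07*np.cos(a),P[:,1]-.07*np.sin(a))<.02]; print(k*45,len(q),np.median(q[:,2]).round(4),end='; ')
    print()
E
```

```text
top0 1523 [ 0.00407103 -0.05039015 -0.00182278] 0.002147365429670621
[-0.49860217  0.05048222  0.86535971] 30.076195294098174 -0.10090364648092018
0 177 -0.0013; 45 0 nan; 90 160 -0.0056; 135 0 nan; 180 148 -0.002; 225 0 nan; 270 162 0.0015; 315 0 nan; 
scene0 1027 [ 0.00113561 -0.04845627  0.00041394] 0.0010032423435297581
[-0.4962902   0.04827821  0.86681327] 29.909593075780528 -0.09697306093040785
0 140 0.0005; 45 0 nan; 90 101 -0.0029; 135 0 nan; 180 99 0.0004; 225 0 nan; 270 130 0.0038; 315 0 nan;
  return _methods._mean(a, axis=axis, dtype=dtype,
  ret = ret.dtype.type(ret / rcount)
```

Found the cause: `lidR` used extrinsic 'zy' where it needed intrinsic 'ZY'. I'll fix it and refit.

```bash
sed -i "s/'zy'/'ZY'/" fit.py; python3 f1.py; python3 - <<'E'
from fit import *
R=lidR(-.099);c=np.array([.6332,.0356,.143])
for n in('top0','scene0'):
    g=load(n);C=cloud(g);L=((C-c)@R)
    for k,(x,y) in BO.items():
        mm=(np.hypot(L[...,0]-x,L[...,1]-y)<.025)&(L[...,2]>.009)
        P=L[mm];print(n,k,mm.sum(),'off',((P[:,:2].mean(0)-[x,y])*1000).round(1),np.percentile(P[:,2],[50,95]).round(4))
E
```

```text
(0,) 8.031148352810204 c [0.6336 0.0358 0.1427] yaw -0.09718899174470821 q [0.071 0.123 0.137 0.076] dn mm 0.39330495462071874
(1,) 29.559995688818272 c [0.6327 0.0349 0.1423] yaw -0.09941233852623463 q [0.112 0.058 0.136 0.101] dn mm 0.42395683236035514
(0, 1) 42.072765787756566 c [0.6333 0.035  0.1429] yaw -0.09781286523274556 q [0.092 0.094 0.141 0.066] dn mm 0.6067680610733616
top0 LL 63 off [2.4 0. ] [0.0168 0.0207]
top0 HR 64 off [2.  0.9] [0.0166 0.0209]
top0 LR 61 off [1.7 0.1] [0.0172 0.0202]
top0 HL 65 off [1.6 0.2] [0.0162 0.0208]
scene0 LL 78 off [ 1.6 -3.4] [0.0165 0.021 ]
scene0 HR 97 off [ 2.  -2.7] [0.0168 0.0211]
scene0 LR 87 off [ 2.  -2.6] [0.0164 0.0206]
scene0 HL 90 off [ 1.2 -2.7] [0.0166 0.0209]
```

View pics/fit01_1.png

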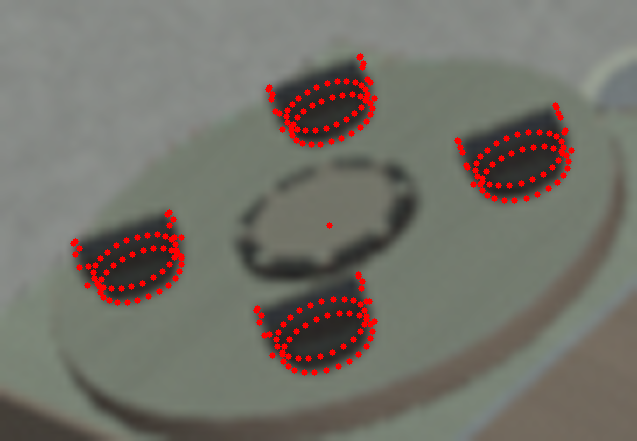

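View pics/fit01_0.png

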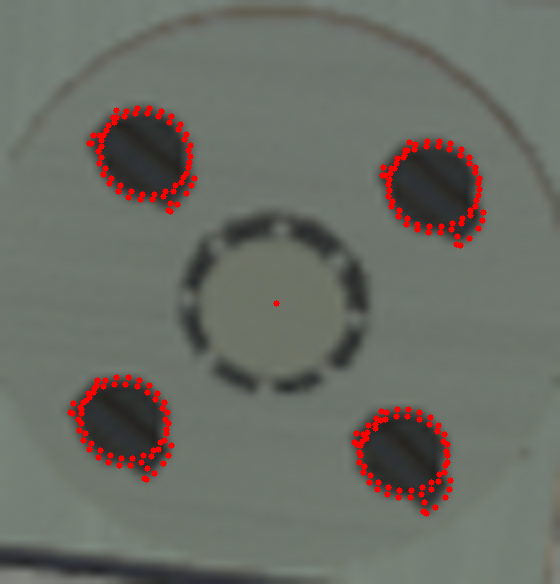

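```bash
cat > f2.py <<'E'
from fit import *
from scipy.optimize import minimize
import sys
def box(cx,cy,yaw,lx,ly,z0,z1):
    R=Ro.from_euler('z',yaw).as_matrix()
    return np.array([[sx*lx/2,sy*ly/2,z] for sx in(-1,1) for sy in(-1,1) for z in(z0,z1)])@R.T+[cx,cy,0]
G=load(sys.argv[1]),load(sys.argv[2]);bx=(418,283,456,312),(165,280,205,328)
T=[]
for g,b in zip(G,bx):
    I=g['frame'][b[1]:b[3],b[0]:b[2]].astype(float).mean(2);hi=np.median(I);T.append(np.clip((hi-I)/(hi-38),0,1.))
for k in (0,1):
    C=cloud(G[k]);m=(C[...,2]>.112)&(C[...,2]<.13)&(C[...,0]>.3)&(C[...,0]<.6)&(C[...,1]<-.2)&(C[...,1]>-.45);P=C[m];r=cv2.minAreaRect((P[:,:2]*1000).astype(np.float32));print(k,m.sum(),P.mean(0).round(4),r)
def cost(v,ks):
    s=0
    for k in ks:
        W=np.ones_like(T[k])
        m=render(G[k],bx[k],[box(v[0]/100,v[1]/100,v[2]/10,.04,.024,.066,.122)])
        m2=render(G[k],bx[k],[box(v[0]/100,v[1]/100,v[2]/10,.064,.044,.0,.034)]);W[(m2>.02)&(m<.02)]=.0
        s+=(W*(m-T[k])**2).sum()
    return s
for ks in((0,),(1,),(0,1)):
    x0=np.array([P[:,0].mean(),P[:,1].mean(),0])*[100,100,10]
    for rep in range(3):
        r=minimize(cost,x0,args=(ks,),method='Nelder-Mead',options=dict(initial_simplex=np.vstack([x0]+[x0+d for d in np.diag([.5,.5,1])]),maxiter=300,xatol=1e-3,fatol=1e-3));x0=r.x
    print(ks,r.fun,r.x/[100,100,10])
v=r.x/[100,100,10]
hs=np.vstack([box(*v,.04,.024,.066,.122),box(*v,.056,.036,.004,.032)])
crop(G[0],395,245,475,335,6,'pics/w0.png',proj(G[0],hs));crop(G[1],130,270,250,380,5,'pics/w1.png',proj(G[1],hs))
E
python3 f2.py top0 scene0
```

```text
0 142 [ 0.4406 -0.316   0.1209] ((440.0419006347656, -316.948974609375), (37.528114318847656, 26.05841636657715), 0.5741060376167297)
1 196 [ 0.4427 -0.3191  0.12  ] ((441.1467590332031, -318.8719177246094), (23.655094146728516, 39.75465774536133), 87.6099853515625)
(0,) 6.4373996819545365 [ 0.44033747 -0.31605822 -0.05079845]
(1,) 36.696813626276885 [ 0.44177233 -0.31752439 -0.09642819]
(0, 1) 46.9157790276358 [ 0.44094999 -0.31706349 -0.1127769 ]
```

View pics/w0.png

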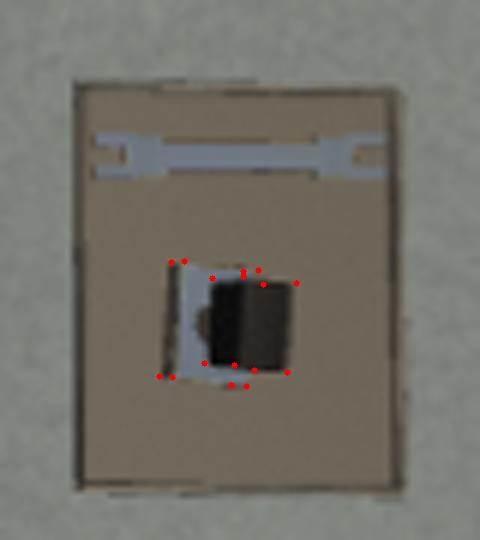

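View pics/w1.png

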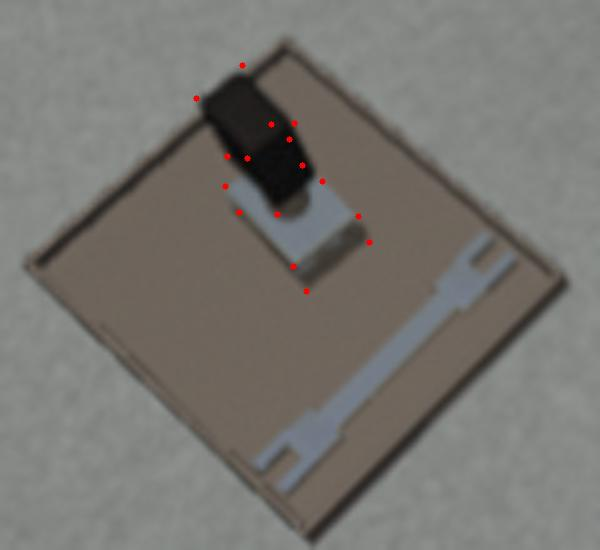

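```bash
cat > pl.py <<'E'
from fit import *
import json
from plant import manip
LC=np.array([.6331,.0354,.1428]);LY=-.098
W0=np.array([.441,-.317,.004]);WY=-.085
H=.084   # TCP above mouth when gripped
S=1      # tool y = S*wrench y
def ob(): o=manip.observe();return o
def cmd():
    try: d=json.load(open('cmd.json'));return np.array(d['p']),np.array(d['R'])
    except Exception:
        o=ob();return o['position'],Ro.from_euler('xyz',o['orientation']).as_matrix()
def save(p,R): json.dump(dict(p=np.asarray(p).tolist(),R=np.asarray(R).tolist()),open('cmd.json','w'))
def toolR(Wm): return np.c_[-Wm[:,2],S*Wm[:,1],S*Wm[:,0]]
def tray(up=0,dx=0,dy=0,yaw=WY):
    Wm=Ro.from_euler('z',yaw).as_matrix();return W0+[dx,dy,H+up],toolR(Wm)
OFF=np.zeros(3)
def bolt(n,q,up=0,off=(0,0)):
    R=lidR(LY);Wm=R@Ro.from_euler('z',1.0-q).as_matrix()
    x,y=BO[n]
    return LC+R@np.array([x+off[0],y+off[1],.006+H+up])+R@OFF,toolR(Wm)
def rel(P):
    p0,R0=cmd();p,R=P
    return np.r_[R0.T@(p-p0)/.1,Ro.from_matrix(R0.T@R).as_rotvec()/(np.pi/4)].round(3)
def commit(row):
    p0,R0=cmd();row=np.array(row,float)
    save(p0+R0@row[:3]*.1,R0@Ro.from_rotvec(row[3:]*np.pi/4).as_matrix());rep()
def rep():
    o=ob();p,R=cmd();Rm=Ro.from_euler('xyz',o['orientation']).as_matrix()
    print('t',round(o['t'],2),'p',o['position'].round(4),'err mm',((o['position']-p)@R*1000).round(1),'rot err',Ro.from_matrix(R.T@Rm).as_rotvec().round(3),
     'F',o['contact_force'].round(1),'M',o['wrist_torque'].round(2),'grip',round(o['grip_width'],4),'q',o['joint_pos'].round(2))
E
python3 - <<'E'
from pl import *
o=ob();p,R=cmd();print(R.round(3));save(p,R)
print('above',rel(tray(.12)));print([rel(bolt(n,.08,.05)) for n in BO])
E
```

```text
[[-0.     0.269 -0.963]
 [ 0.001 -0.963 -0.269]
 [-1.    -0.001 -0.   ]]
above [ 3.100e-01 -1.256e+00 -3.392e+00 -3.545e+00 -2.000e-03 -0.000e+00]
[array([-5.000e-03, -4.984e+00, -5.326e+00,  3.203e+00,  5.380e-01,
       -7.110e-01]), array([-0.486, -3.789, -5.753,  3.203,  0.538, -0.711]), array([-0.006, -4.09 , -4.978,  3.203,  0.538, -0.711]), array([-0.485, -4.684, -6.101,  3.203,  0.538, -0.711])]
```

```bash
sed -i 's/^S=1 /S=-1 /' pl.py; python3 - <<'E'
from pl import *
print('above',rel(tray(.12)))
E
```

```text
above [ 3.100e-01 -1.256e+00 -3.392e+00  4.550e-01 -0.000e+00  2.000e-03]
```

>>> apply_moves(targets=[[[0.02,-0.3,-0.3,0,0,0],[0.05,-0.6,-0.6,0.15,0,0],[0.1,-1,-1,0.3,0,0],[0.1,-1,-1,0.455,0,0],[0.1,-1,-1,0.455,0,0],[0.1,-1,-1,0.455,0,0],[0.1,-1,-1,0.455,0,0],[0.1,-1,-1,0.455,0,0],[0.1,-1,-1,0.455,0,0],[0.1,-1,-1,0.455,0,0]]], jaw=1)

```text
t: 1.35
position: [0.2175, -0.4064, 0.2293]
orientation: [-1.104, 1.571, 1.953]
contact_force: [-0.1, 0.5, -0.0]
grip_width: 0.0856
```

```bash
python3 - <<'E'
from pl import *
commit([.1,-1,-1,.455,0,0])
print('above',rel(tray(.12)))
E
```

```text
t 1.35 p [ 0.2175 -0.4064  0.2293] err mm [-0.4  0.3 -0. ] rot err [-0.     0.     0.001] F [-0.1  0.5 -0. ] M [0.   0.03 0.  ] grip 0.0856 q [-1.34  0.23  1.55 -0.    1.36  0.32]
above [ 2.100e-01 -1.077e+00 -2.151e+00  0.000e+00  0.000e+00  2.000e-03]
```

>>> apply_moves(targets=[[[0.1,-0.2,-0.3,0,0,0],[0.2,-0.5,-0.6,0,0,0],[0.3,-0.8,-1,0,0,0],[0.4,-1,-1,0,0,0],[0.4,-1,-1,0,0,0],[0.4,-1,-1,0,0,0],[0.4,-1,-1,0,0,0],[0.4,-1,-1,0,0,0],[0.4,-1,-1,0,0,0],[0.4,-1,-1,0,0,0]]])

```text
t: 2.6
position: [0.3256, -0.3153, 0.1893]
orientation: [1.685, 1.571, -1.542]
contact_force: [-1.1, -0.3, -0.5]
grip_width: 0.0852
```

>>> apply_moves(targets=[[[0,-0.03,-0.3,0,0,0],[0,-0.08,-0.6,0,0,0],[0,-0.08,-0.9,0,0,0],[0,-0.08,-1,0,0,0],[0,-0.08,-1,0,0,0],[0,-0.08,-1,0,0,0],[0,-0.08,-1,0,0,0],[0,-0.08,-1,0,0,0],[0,-0.08,-1,0,0,0],[0,-0.08,-1,0,0,0]]])

```text
t: 3.85
position: [0.4259, -0.3157, 0.1893]
orientation: [-1.241, 1.571, 1.816]
contact_force: [-1.0, 0.2, 0.2]
grip_width: 0.0854
```

```bash
python3 - <<'E'
from pl import *
commit([.4,-1,-1,0,0,0]);commit([0,-.08,-1,0,0,0])
print('above',rel(tray(.0)))
from plant import eyes
for n in("scene","top"):
    g=eyes.grab_frame(n);np.savez(f"{n}1.npz",**g)
h=load('scene1');cv2.imwrite('pics/s1.png',h['frame'][:,:,::-1]);crop(load('top1'),375,225,495,345,5,'pics/t1.png')
E
```

```text
t 3.85 p [ 0.4259 -0.3157  0.1893] err mm [  -0.3   -7.7 -100. ] rot err [0.    0.    0.001] F [-1.   0.2  0.2] M [-0.02  0.05  0.03] grip 0.0854 q [-0.86  0.39  1.44  0.    1.32  0.79]
t 3.85 p [ 0.4259 -0.3157  0.1893] err mm [-0.3  0.3  0. ] rot err [0.    0.    0.001] F [-1.   0.2  0.2] M [-0.02  0.05  0.03] grip 0.0854 q [-0.86  0.39  1.44  0.    1.32  0.79]
above [ 1.01   0.005 -0.152  0.     0.     0.002]
```

View pics/s1.png

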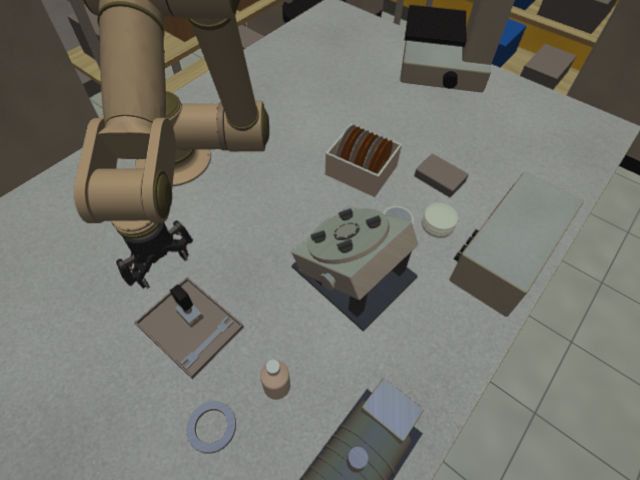

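The gripper hangs at about (155,255) with its jaws open, above and behind the handle at (180,295). I'll project the TCP and the wrench into both views to confirm alignment before going down.

```bash
python3 - <<'E'
from pl import *
p=ob()['position'];pts=[p,p-[0,0,.08],W0+[0,0,.118],W0+[0,0,.028]]
crop(load('scene1'),90,200,240,350,5,'pics/s1b.png',proj(load('scene1'),pts));crop(load('top1'),375,225,495,345,5,'pics/t1.png',proj(load('top1'),pts))
E
```

```text
(no output)
```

View pics/s1b.png

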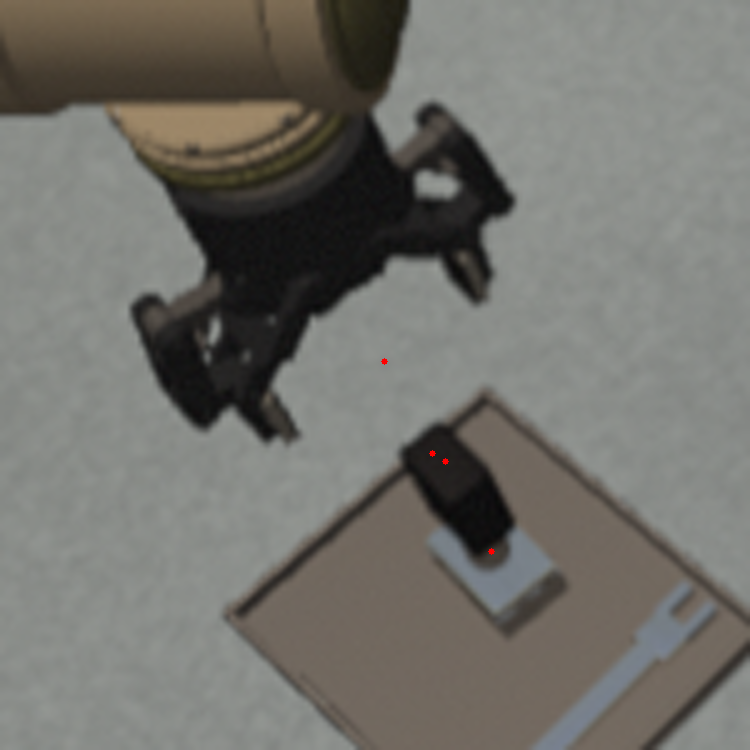

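View pics/t1.png

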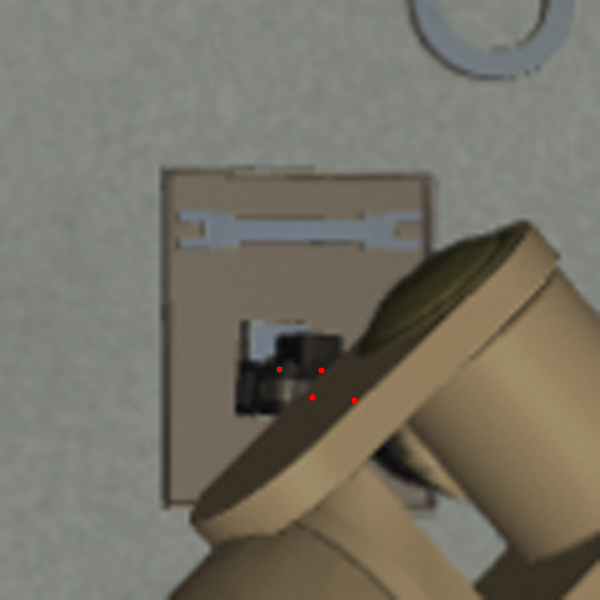

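>>> apply_moves(targets=[[[0,0.005,-0.152,0,0,0],[0.1,0.005,-0.152,0,0,0],[0.4,0.005,-0.152,0,0,0],[0.7,0.005,-0.152,0,0,0],[0.9,0.005,-0.152,0,0,0],[1,0.005,-0.152,0,0,0],[1,0.005,-0.152,0,0,0],[1,0.005,-0.152,0,0,0],[1,0.005,-0.152,0,0,0],[1,0.005,-0.152,0,0,0]]])

```text
t: 5.2
position: [0.4412, -0.3176, 0.0898]
orientation: [2.412, 1.57, -0.814]
contact_force: [-0.3, 0.0, 0.1]
grip_width: 0.0856
```

>>> apply_moves(targets=[[[0,0,0,0,0,0],[0,0,0,0,0,0],[0,0,0,0,0,0],[0,0,0,0,0,0],[0,0,0,0,0,0],[0,0,0,0,0,0],[0,0,0,0,0,0],[0,0,0,0,0,0],[0,0,0,0,0,0],[0,0,0,0,0,0]]], jaw=0)

```text
t: 6.45
position: [0.441, -0.3174, 0.0893]
orientation: [-1.132, 1.571, 1.925]
contact_force: [-0.5, 0.9, 1.9]
grip_width: 0.0234
```

```bash
python3 - <<'E'
from pl import *
commit([1,.005,-.152,0,0,0])
from plant import eyes
g=eyes.grab_frame("scene");np.savez("scene2.npz",**g)
crop(g,110,220,240,350,5,'pics/s2.png')
E
```

```text
t 6.45 p [ 0.441  -0.3174  0.0893] err mm [-0.3  0.4 -0. ] rot err [-0.     0.     0.001] F [-0.5  0.9  1.9] M [ 0.1   0.1  -0.03] grip 0.0234 q [-0.84  0.53  1.54  0.    1.08  0.81]
```

View pics/s2.png

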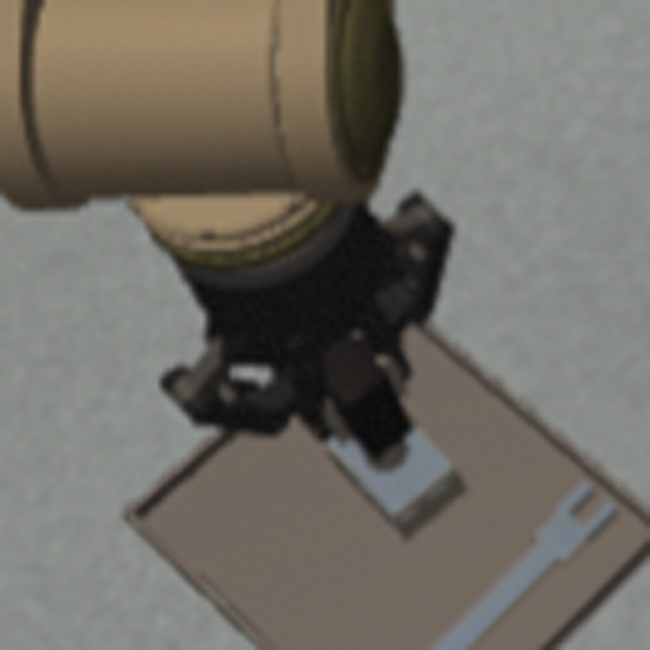

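```bash
sed -i 's/^H=.084 /H=.0853 /' pl.py; python3 - <<'E'
from pl import *
print(bolt('LL',.08,.04)[0], rel(bolt('LL',.08,.04)))
p,R=cmd();q=p+R@np.array([-.1,0,0])
E
```

```text
[0.53109171 0.09366036 0.23250914] [-1.429 -4.17  -0.55  -1.128  0.615  0.312]
```

>>> apply_moves(targets=[[[-0.15,0,0,0,0,0],[-0.4,0,0,0,0,0],[-0.7,-0.1,0,-0.1,0,0],[-0.9,-0.4,0,-0.3,0,0],[-1,-0.7,0,-0.5,0,0],[-1,-0.9,0,-0.7,0,0],[-1,-1,0,-0.9,0,0],[-1,-1,0,-1,0,0],[-1,-1,0,-1,0,0],[-1,-1,0,-1,0,0]]])

```text
t: 7.75
position: [0.4495, -0.2179, 0.1896]
orientation: [1.705, 1.571, -0.737]
contact_force: [-1.1, -0.5, -2.5]
grip_width: 0.0233
```

```bash
python3 - <<'E'
from pl import *
commit([-1,-1,0,-1,0,0])
print(rel(bolt('LL',.08,.04)))
E
```

```text
t 7.75 p [ 0.4495 -0.2179  0.1896] err mm [-0.4  0.3  0.3] rot err [ 0.002 -0.001  0.001] F [-1.1 -0.5 -2.5] M [-0.02  0.02 -0.01] grip 0.0233 q [-0.69  0.34  1.52 -0.    1.28  0.18]
[-0.429 -1.853 -2.631 -0.151  0.434  0.507]
```

>>> apply_moves(targets=[[[-0.3,-0.2,-0.3,0,0,0],[-0.5,-0.5,-0.6,0,0.05,0.06],[-0.5,-0.8,-0.9,0,0.1,0.12],[-0.5,-0.9,-1,-0.05,0.15,0.18],[-0.5,-0.9,-1,-0.05,0.15,0.18],[-0.5,-0.9,-1,-0.05,0.15,0.18],[-0.5,-0.9,-1,-0.05,0.15,0.18],[-0.5,-0.9,-1,-0.05,0.15,0.18],[-0.5,-0.9,-1,-0.05,0.15,0.18],[-0.5,-0.9,-1,-0.05,0.15,0.18]]])

```text
t: 9.0
position: [0.4679, -0.0846, 0.2393]
orientation: [2.246, 1.387, -0.156]
contact_force: [-0.5, 0.0, -3.4]
grip_width: 0.0231
```

```bash
python3 - <<'E'
from pl import *
commit([-.5,-.9,-1,-.05,.15,.18])
print(rel(bolt('LL',.08,.04)))
E
```

```text
t 9.0 p [ 0.4679 -0.0846  0.2393] err mm [0.1 0.2 0.2] rot err [-0.    -0.001  0.001] F [-0.5  0.  -3.4] M [ 0.07  0.14 -0.03] grip 0.0231 q [-0.46  0.17  1.61  0.06  1.18  0.36]
[ 0.133 -0.902 -1.655 -0.1    0.285  0.326]
```

>>> apply_moves(targets=[[[0,-0.2,-0.3,0,0.05,0.06],[0,-0.4,-0.6,-0.03,0.1,0.12],[0,-0.6,-0.9,-0.06,0.18,0.2],[0,-0.7,-1,-0.1,0.285,0.326],[0,-0.7,-1,-0.1,0.285,0.326],[0,-0.7,-1,-0.1,0.285,0.326],[0,-0.7,-1,-0.1,0.285,0.326],[0,-0.7,-1,-0.1,0.285,0.326],[0,-0.7,-1,-0.1,0.285,0.326],[0,-0.7,-1,-0.1,0.285,0.326]]])

```text
t: 10.25
position: [0.4944, 0.0345, 0.2408]
orientation: [2.219, 1.047, -0.1]
contact_force: [0.3, 0.8, -2.1]
grip_width: 0.0229
```

```bash
python3 - <<'E'
from pl import *
commit([0,-.7,-1,-.1,.285,.326])
print(rel(bolt('LL',.08,.035)))
E
```

```text
t 10.25 p [0.4944 0.0345 0.2408] err mm [0.2 0.2 0.3] rot err [-0.001 -0.001  0.001] F [ 0.3  0.8 -2.1] M [ 0.04  0.49 -0.01] grip 0.0229 q [-0.19  0.1   1.79  0.07  0.73  0.52]
[ 0.277 -0.198 -0.63  -0.     0.     0.   ]
```

>>> apply_moves(targets=[[[0,-0.1,-0.3,0,0,0],[0.1,-0.198,-0.63,0,0,0],[0.277,-0.198,-0.63,0,0,0],[0.277,-0.198,-0.63,0,0,0],[0.277,-0.198,-0.63,0,0,0],[0.277,-0.198,-0.63,0,0,0],[0.277,-0.198,-0.63,0,0,0],[0.277,-0.198,-0.63,0,0,0],[0.277,-0.198,-0.63,0,0,0],[0.277,-0.198,-0.63,0,0,0]]])

```text
t: 11.5
position: [0.5336, 0.0931, 0.2279]
orientation: [2.219, 1.047, -0.1]
contact_force: [0.3, 0.3, -2.5]
grip_width: 0.0232
```

```bash
cat > see.py <<'E'
from pl import *
import sys
from plant import eyes
# see.py tag bolt q up : project wrench model at commanded pose
def wr(p,R):
    wz=-R[:,0];wy=S*R[:,1];wx=S*R[:,2];m=p-wz*H
    B=lambda lx,ly,z:[m+a*wx*lx/2+b*wy*ly/2+wz*z for a in(-1,1) for b in(-1,1)]
    return np.array(B(.056,.036,0)+B(.056,.036,.028)+B(.04,.024,.062)+B(.04,.024,.118)+[m])
tag=sys.argv[1]
g=eyes.grab_frame("scene");np.savez(f"scene_{tag}.npz",**g)
p,R=cmd()
crop(g,280,150,420,270,5,f'pics/s_{tag}.png');crop(g,280,150,420,270,5,f'pics/sm_{tag}.png',proj(g,wr(p,R)))
E
python3 - <<'E'
from pl import *
commit([.277,-.198,-.63,0,0,0])
E
python3 see.py a
```

```text
t 11.5 p [0.5336 0.0931 0.2279] err mm [0.2 0.1 0.3] rot err [-0.001 -0.001  0.001] F [ 0.3  0.3 -2.5] M [ 0.03  0.46 -0.03] grip 0.0232 q [-0.03  0.2   1.7  -0.05  0.72  0.75]
```

View pics/s_a.png

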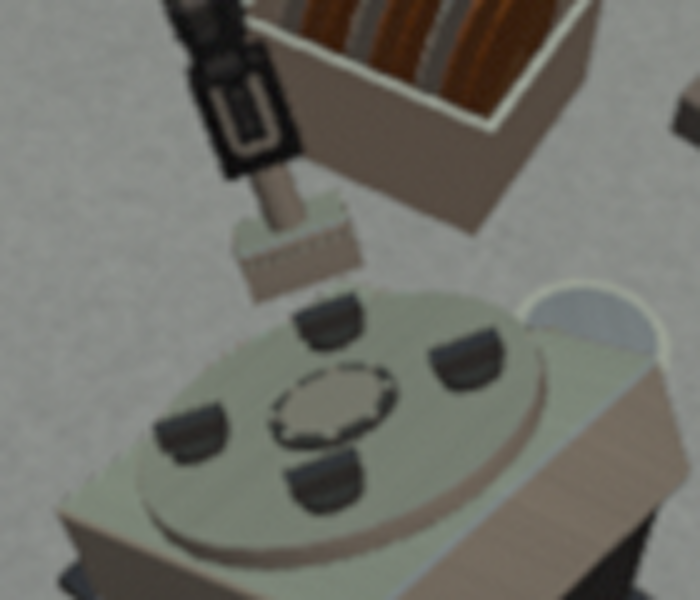

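View pics/sm_a.png

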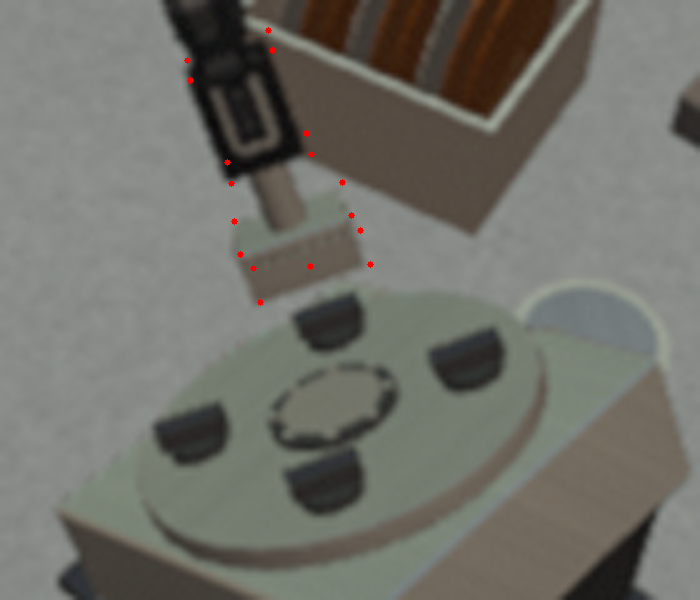

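```bash
python3 - <<'E'
from h import *
g=load('scene_a');crop(g,315,170,365,220,15,'pics/z_a.png')
E
```

```text
(no output)
```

View pics/z_a.png

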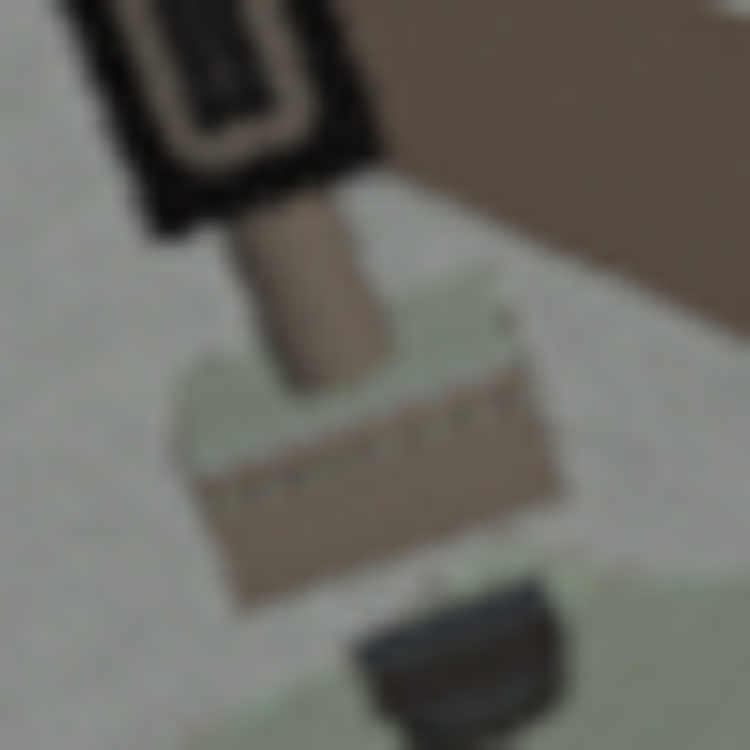

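```bash
python3 - <<'E'
from pl import *
g=load('scene_a');p,R=cmd()
wz=-R[:,0];wy=S*R[:,1];wx=S*R[:,2];m=p-wz*H
c=np.array([[238,610],[562,493],[530,360],[195,475],[490,265],[178,372]],float);uv=[315,170]+(c-7)/15
lab=[(a,b,z) for a in(-1,1) for b in(-1,1) for z in(0,.028)]
P=np.array([m+a*wx*.028+b*wy*.018+wz*z for a,b,z in lab]);pr=proj(g,P)
import itertools
use=[int(np.argmin(np.linalg.norm(pr-u,axis=1))) for u in uv];print([lab[i] for i in use]);print((uv-pr[use]).round(2))
f=lambda v:(proj(g,P[use]+(wx*v[0]+wy*v[1]+wz*v[2])/1000)-uv).ravel()
r=least_squares(f,np.zeros(3));print(r.x,r.fun.round(2),np.linalg.inv(r.jac.T@r.jac).diagonal()**.5*.3)
# bolt LL in this image, predicted with center fits
for k in BO:
  pass
E
```

```text
[(-1, -1, 0), (1, -1, 0), (1, -1, 0.028), (-1, -1, 0.028), (1, 1, 0.028), (-1, 1, 0.028)]
[[-1.22  0.02]
 [-1.6  -0.04]
 [-0.13  0.87]
 [-0.22  0.64]
 [-0.99  1.03]
 [-0.18  0.44]]
[ -3.99367402  28.95372897 -15.48006015] [ 0.74  0.1   0.46  0.4  -0.91 -0.22 -0.15 -0.23  0.02 -0.2  -0.14  0.15] [0.68667867 9.1927483  4.73050637]
```

```bash
python3 - <<'E'
from pl import *
g=load('scene_a');p,R=cmd()
wz=-R[:,0];wy=S*R[:,1];wx=S*R[:,2];m=p-wz*H
c=np.array([[238,610],[562,493],[530,360],[195,475],[490,265],[178,372]],float);uv=[315,170]+(c-7)/15
lab=[(-1,-1,0),(1,-1,0),(1,-1,.028),(-1,-1,.028),(1,1,.028),(-1,1,.028)]
P=np.array([m+a*wx*.028+b*wy*.018+wz*z for a,b,z in lab])
for sy,sz in((1,1.5),(2,2)):
  f=lambda v:np.r_[(proj(g,P+(wx*v[0]+wy*v[1]+wz*v[2])/1000)-uv).ravel()/.5,v[1]/sy,v[2]/sz]
  r=least_squares(f,np.zeros(3));print(r.x.round(2),(r.fun*.5).round(2))
# bolt bar corners LL from crop: bar top line ends (358,650)-(545,580)
Rl=lidR(LY);x,y=BO['LL']
for q in(.0,.08,.14):
    th=1-q;d=np.array([np.cos(th),np.sin(th),0])
    pp=proj(g,[LC+Rl@(np.array([x,y,.02])+s*.017*d) for s in(-1,1)]);print(q,((pp-[315,170])*15+7).round(0))
E
```

```text
[-2.05  0.01 -0.55] [ 0.5   0.44  0.86  0.52 -0.62 -0.39 -0.51 -0.16  0.26 -0.55 -0.53  0.03
  0.   -0.18]
[-2.07  0.19 -0.67] [ 0.5   0.45  0.86  0.52 -0.62 -0.38 -0.5  -0.15  0.26 -0.54 -0.52  0.03
  0.05 -0.17]
0.0 [[353. 644.]
 [546. 568.]]
0.08 [[352. 640.]
 [547. 572.]]
0.14 [[351. 637.]
 [548. 575.]]
```

```bash
python3 - <<'E'
s=open('pl.py').read()
s=s.replace("+R@OFF,toolR(Wm)","+Wm[:,0]*XO,toolR(Wm)").replace("OFF=np.zeros(3)","XO=.0015")
open('pl.py','w').write(s)
E
python3 - <<'E'
from pl import *
for u in(.009,.001):print(rel(bolt('LL',.07,u)))
E
```

```text
[ 0.26  -0.    -0.015 -0.013  0.     0.   ]
[ 0.34  -0.    -0.015 -0.013  0.     0.   ]
```

>>> apply_moves(targets=[[[0,0,-0.015,-0.013,0,0],[0.06,0,-0.015,-0.013,0,0],[0.12,0,-0.015,-0.013,0,0],[0.18,0,-0.015,-0.013,0,0],[0.22,0,-0.015,-0.013,0,0],[0.24,0,-0.015,-0.013,0,0],[0.26,0,-0.015,-0.013,0,0],[0.26,0,-0.015,-0.013,0,0],[0.26,0,-0.015,-0.013,0,0],[0.26,0,-0.015,-0.013,0,0]]])

```text
t: 12.8
position: [0.5474, 0.093, 0.2059]
orientation: [2.209, 1.047, -0.1]
contact_force: [-0.3, 0.3, -2.5]
grip_width: 0.0235
```

```bash
python3 - <<'E'
from pl import *
commit([.26,0,-.015,-.013,0,0])
print(rel(bolt('LL',.07,.001)),rel(bolt('LL',.62,.001)))
E
python3 see.py b
```

```text
t 12.8 p [0.5474 0.093  0.2059] err mm [0.1 0.1 0.3] rot err [-0.001 -0.001  0.001] F [-0.3  0.3 -2.5] M [0.05 0.51 0.02] grip 0.0235 q [-0.03  0.25  1.71 -0.06  0.66  0.75]
[ 0.08 -0.   -0.   -0.    0.    0.  ] [0.08  0.008 0.002 0.7   0.    0.   ]
```

View pics/s_b.png

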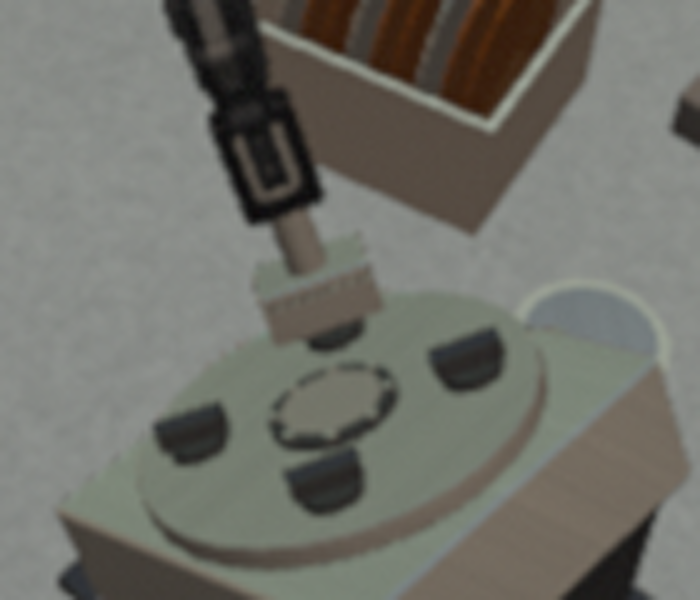

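>>> apply_moves(targets=[[[0.04,0,0,0,0,0],[0.08,0,0,0,0,0],[0.08,0,0,0,0,0],[0.08,0,0,0.14,0,0],[0.08,0.002,0,0.28,0,0],[0.08,0.004,0.001,0.42,0,0],[0.08,0.006,0.001,0.56,0,0],[0.08,0.008,0.002,0.7,0,0],[0.08,0.008,0.002,0.7,0,0],[0.08,0.008,0.002,0.7,0,0]]])

```text
t: 14.1
position: [0.5511, 0.0922, 0.1986]
orientation: [2.757, 1.049, -0.1]
contact_force: [-4.7, 4.1, -4.0]
grip_width: 0.0235
```

```bash
python3 - <<'E'
from pl import *
commit([.08,.008,.002,.7,0,0])
a=rel(bolt('LL',.5,.001));print(a,rel(bolt('LL',.5,.04)),rel(bolt('HR',.07,.04)))
E
python3 see.py c
```

```text
t 14.1 p [0.5511 0.0922 0.1986] err mm [ 0.4 -0.3  1. ] rot err [-0.003 -0.002  0.   ] F [-4.7  4.1 -4. ] M [0.77 1.46 0.45] grip 0.0235 q [-0.03  0.27  1.71 -0.06  0.65  1.29]
[-0.    -0.002  0.    -0.153  0.     0.   ] [-0.39  -0.002  0.    -0.153  0.     0.   ] [-0.39   1.24  -0.533 -0.7    0.     0.   ]
```

View pics/s_c.png

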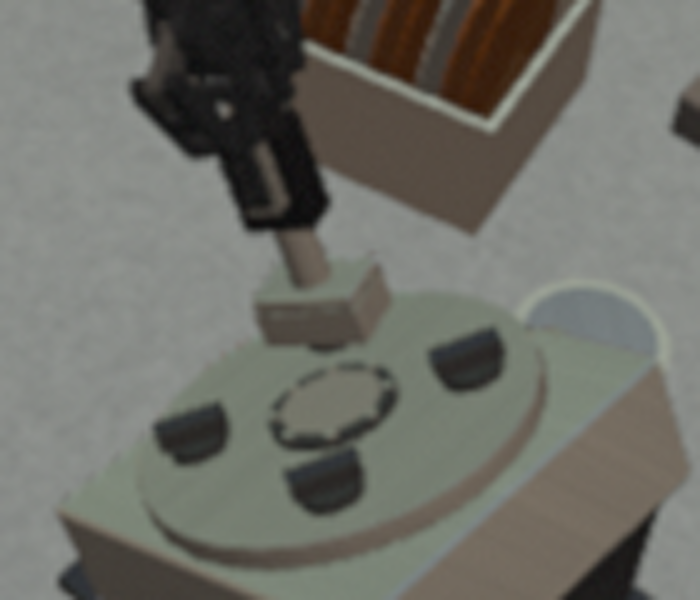

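>>> apply_moves(targets=[[[0,0,0,-0.1,0,0],[0,-0.002,0,-0.15,0,0],[-0.1,-0.002,0,-0.15,0,0],[-0.25,-0.002,0,-0.15,0,0],[-0.4,-0.002,0,-0.15,0,0],[-0.4,0.2,-0.1,-0.3,0,0],[-0.4,0.5,-0.2,-0.5,0,0],[-0.4,0.8,-0.4,-0.7,0,0],[-0.4,1,-0.53,-0.7,0,0],[-0.4,1,-0.53,-0.7,0,0]]])

```text
t: 15.4
position: [0.5996, 0.0129, 0.2785]
orientation: [2.208, 1.045, -0.102]
contact_force: [0.1, -0.5, -3.1]
grip_width: 0.0233
```

```bash
python3 - <<'E'
from pl import *
commit([-.4,1,-.53,-.7,0,0])
print(rel(bolt('HR',.07,.04)),rel(bolt('HR',.07,.009)))
E
python3 see.py d
```

```text
t 15.4 p [0.5996 0.0129 0.2785] err mm [-0.8  1.6  0.2] rot err [ 0.    -0.     0.003] F [ 0.1 -0.5 -3.1] M [ 0.05  0.54 -0.02] grip 0.0233 q [-0.2   0.25  1.48  0.06  0.89  0.52]
[ 0.01   0.206  0.123 -0.     0.     0.   ] [ 0.32   0.206  0.123 -0.     0.     0.   ]
```

View pics/s_d.png

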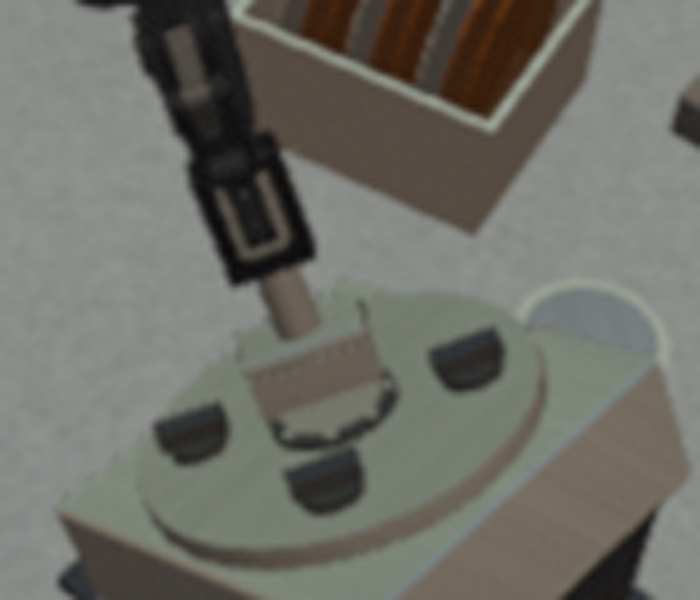

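>>> apply_moves(targets=[[[0,0.2,0.12,0,0,0],[0.01,0.206,0.123,0,0,0],[0.01,0.206,0.123,0,0,0],[0.08,0.206,0.123,0,0,0],[0.14,0.206,0.123,0,0,0],[0.2,0.206,0.123,0,0,0],[0.26,0.206,0.123,0,0,0],[0.29,0.206,0.123,0,0,0],[0.32,0.206,0.123,0,0,0],[0.32,0.206,0.123,0,0,0]]])

```text
t: 16.7
position: [0.6208, -0.0107, 0.2538]
orientation: [2.209, 1.047, -0.1]
contact_force: [0.1, 0.4, -1.8]
grip_width: 0.023
```

```bash
python3 - <<'E'
from pl import *
commit([.32,.206,.123,0,0,0])
print(rel(bolt('HR',.07,.001)),rel(bolt('HR',.62,.001)))
E
python3 see.py e
```

```text
t 16.7 p [ 0.6208 -0.0107  0.2538] err mm [0.3 0.1 0.2] rot err [-0.001 -0.001  0.001] F [ 0.1  0.4 -1.8] M [0.03 0.53 0.03] grip 0.023 q [-0.24  0.3   1.47  0.09  0.85  0.46]
[ 0.08 -0.   -0.   -0.    0.    0.  ] [0.08  0.008 0.002 0.7   0.    0.   ]
```

View pics/s_e.png

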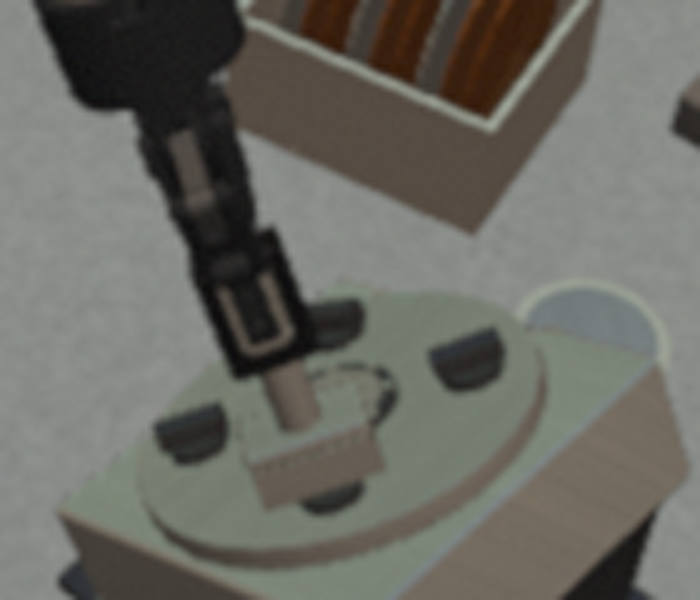

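>>> apply_moves(targets=[[[0.04,0,0,0,0,0],[0.08,0,0,0,0,0],[0.08,0,0,0,0,0],[0.08,0,0,0.14,0,0],[0.08,0.002,0,0.28,0,0],[0.08,0.004,0.001,0.42,0,0],[0.08,0.006,0.001,0.56,0,0],[0.08,0.008,0.002,0.7,0,0],[0.08,0.008,0.002,0.7,0,0],[0.08,0.008,0.002,0.7,0,0]]])

```text
t: 18.0
position: [0.6247, -0.0113, 0.2468]
orientation: [2.758, 1.049, -0.099]
contact_force: [-2.8, 2.7, -5.2]
grip_width: 0.0231
```

```bash
python3 - <<'E'
from pl import *
commit([.08,.008,.002,.7,0,0])
print(rel(bolt('HR',.5,.001)),rel(bolt('HR',.5,.04)),rel(bolt('LR',.07,.04)))
F=ob()['contact_force']-[0,0,-2.6];print('F lid',lidR(LY).T@F)
E
```

```text
t 18.0 p [ 0.6247 -0.0113  0.2468] err mm [ 0.3 -0.4  0.7] rot err [-0.003 -0.002 -0.   ] F [-2.8  2.7 -5.2] M [0.66 1.26 0.37] grip 0.0231 q [-0.23  0.32  1.48  0.09  0.83  1.01]
[-0.    -0.002  0.    -0.153  0.     0.   ] [-0.39  -0.002  0.    -0.153  0.     0.   ] [-0.39  -0.364  0.894 -0.7    0.     0.   ]
F lid [-3.93470802  2.44577375 -0.76465247]
```

>>> apply_moves(targets=[[[0,0,0,-0.1,0,0],[0,-0.002,0,-0.15,0,0],[-0.1,-0.002,0,-0.15,0,0],[-0.25,-0.002,0,-0.15,0,0],[-0.4,-0.002,0,-0.15,0,0],[-0.4,-0.1,0.2,-0.3,0,0],[-0.4,-0.2,0.5,-0.5,0,0],[-0.4,-0.36,0.8,-0.7,0,0],[-0.4,-0.36,0.89,-0.7,0,0],[-0.4,-0.36,0.89,-0.7,0,0]]])

```text
t: 19.25
position: [0.523, -0.0017, 0.2351]
orientation: [2.211, 1.045, -0.101]
contact_force: [0.6, 1.0, -2.2]
grip_width: 0.0232
```

```bash
python3 - <<'E'
from pl import *
commit([-.4,-.36,.89,-.7,0,0])
o=(-.0004,.0005)
print(rel(bolt('LR',.07,.04,o)),rel(bolt('LR',.07,.009,o)))
E
python3 see.py f
```

```text
t 19.25 p [ 0.523  -0.0017  0.2351] err mm [-0.6  1.2 -0.1] rot err [0.002 0.    0.003] F [ 0.6  1.  -2.2] M [ 0.05  0.49 -0.  ] grip 0.0232 q [-0.27  0.15  1.74  0.13  0.73  0.4 ]
[ 0.01  -0.012 -0.001 -0.     0.     0.   ] [ 0.32  -0.012 -0.001 -0.     0.     0.   ]
```

View pics/s_f.png

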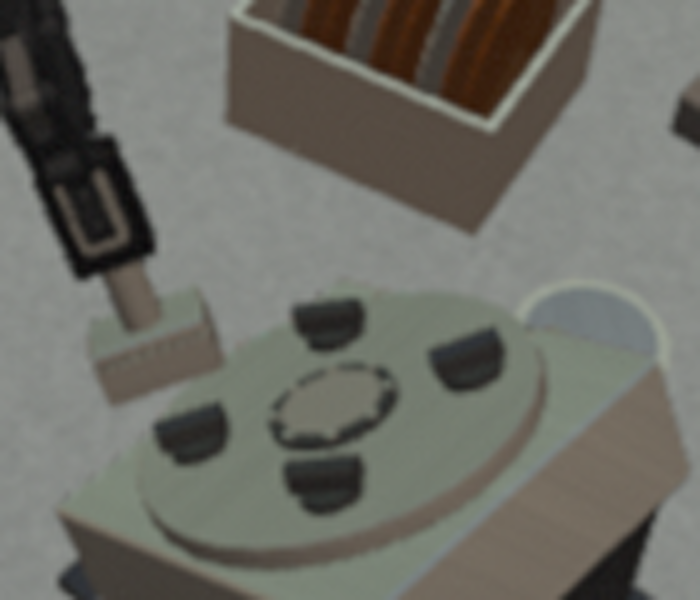

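LL and HR, at about (329,322) and (325,482), have turned: their bar tops are now nearly level. I'll fit their angles.

```bash
cat > angs.py <<'E'
from fit import *
import sys
from scipy.optimize import minimize_scalar,minimize
from pl import LC,LY
def run(tag,names,cams=('scene',)):
    for cam in cams:
        g=load(f'{cam}_{tag}');R=lidR(LY)
        for n in names:
            c=LC+R@np.array([*BO[n],.01]);uv=proj(g,c[None])[0].round().astype(int)
            b=(uv[0]-12,uv[1]-12,uv[0]+13,uv[1]+13)
            I=g['frame'][b[1]:b[3],b[0]:b[2]].astype(float).mean(2);T=np.clip((np.percentile(I,70)-I)/(np.percentile(I,70)-np.percentile(I,4)),0,1.05)
            w=np.exp(-((np.mgrid[-12:13,-12:13]**2).sum(0)/12.**2)**3)
            qs=np.linspace(-.1,1.15,26);best=[]
            for q in qs:
                f=lambda v:(w*(render(g,b,bolt_pts(LC+R[:,:2]@v/1000,R,n,q))-T)**2).sum()
                r=minimize(f,[0,0],method='Nelder-Mead',options=dict(initial_simplex=[[0,0],[2,0],[0,2]],maxiter=60));best.append((r.fun,q,r.x))
            c=np.array([x[0] for x in best]);i=int(np.argmin(c));l=max(0,i-3);k=np.polyfit(qs[l:i+4],c[l:i+4],2)
            print(cam,n,'q',qs[i].round(3),'parab',round(-k[1]/2/k[0],3),'off mm',best[i][2].round(1),'cost',c[i].round(2),c[::4].round(1))
if __name__=='__main__': run(sys.argv[1],sys.argv[2:])
E
python3 angs.py f LL HR LR HL
```

```text
scene LL q 0.5 parab 0.473 off mm [ 0.5 -1. ] cost 6.57 [10.8  8.6  7.2  6.6  7.8 12.6 19.4]
scene HR q 0.55 parab 0.524 off mm [-0.6 -0.7] cost 27.26 [31.3 30.2 28.7 27.4 28.7 32.9 34.8]
scene LR q 0.05 parab 0.04 off mm [ 0.  -0.4] cost 4.17 [ 4.6  4.3  5.4  7.7 11.8 18.5 23.5]
scene HL q 0.05 parab 0.05 off mm [-0.3 -0.7] cost 2.16 [ 3.   2.2  4.1  6.7  9.2 14.3 20.8]
```

LL ≈ 0.47–0.50 and HR ≈ 0.52–0.55, which is half way for both. LR and HL are still near 0.05. On to LR.

>>> apply_moves(targets=[[[0,-0.012,0,0,0,0],[0.02,-0.012,0,0,0,0],[0.08,-0.012,0,0,0,0],[0.14,-0.012,0,0,0,0],[0.2,-0.012,0,0,0,0],[0.26,-0.012,0,0,0,0],[0.29,-0.012,0,0,0,0],[0.32,-0.012,0,0,0,0],[0.32,-0.012,0,0,0,0],[0.32,-0.012,0,0,0,0]]])

```text
t: 20.55
position: [0.5377, -0.0021, 0.2059]
orientation: [2.209, 1.047, -0.1]
contact_force: [-0.2, -0.6, -2.5]
grip_width: 0.0234
```

```bash
python3 - <<'E'
from pl import *
commit([.32,-.012,0,0,0,0])
o=(-.0004,.0005)
print(rel(bolt('LR',.07,.001,o)),rel(bolt('LR',.62,.001,o)))
E
```

```text
t 20.55 p [ 0.5377 -0.0021  0.2059] err mm [-0.   0.2  0.2] rot err [-0.001 -0.001  0.001] F [-0.2 -0.6 -2.5] M [ 0.07  0.43 -0.02] grip 0.0234 q [-0.26  0.22  1.76  0.13  0.65  0.39]
[ 0.08  -0.    -0.001 -0.     0.     0.   ] [0.08  0.008 0.002 0.7   0.    0.   ]
```

>>> apply_moves(targets=[[[0.04,0,0,0,0,0],[0.08,0,0,0,0,0],[0.08,0,0,0,0,0],[0.08,0,0,0.14,0,0],[0.08,0.002,0,0.28,0,0],[0.08,0.004,0.001,0.42,0,0],[0.08,0.006,0.001,0.56,0,0],[0.08,0.008,0.002,0.7,0,0],[0.08,0.008,0.002,0.7,0,0],[0.08,0.008,0.002,0.7,0,0]]])

```text
t: 21.8
position: [0.5418, -0.003, 0.1988]
orientation: [2.757, 1.048, -0.1]
contact_force: [-1.8, 1.4, -3.4]
grip_width: 0.0232
```

```bash
python3 - <<'E'
from pl import *
commit([.08,.008,.002,.7,0,0])
o=(-.0004,.0005)
print(rel(bolt('LR',.5,.001,o)),rel(bolt('HL',.07,.04,o)))
F=ob()['contact_force']-[0,0,-2.6];print('F lid',lidR(LY).T@F)
E
```

```text
t 21.8 p [ 0.5418 -0.003   0.1988] err mm [ 0.2 -0.   0.4] rot err [-0.003 -0.001  0.   ] F [-1.8  1.4 -3.4] M [0.38 0.85 0.16] grip 0.0232 q [-0.26  0.23  1.76  0.14  0.64  0.93]
[-0.    -0.002 -0.    -0.153  0.     0.   ] [-0.39  -0.543 -1.246 -0.7    0.     0.   ]
F lid [-2.0676224  1.2358577  0.2940647]
```

>>> apply_moves(targets=[[[0,0,0,-0.1,0,0],[0,-0.002,0,-0.15,0,0],[-0.1,-0.002,0,-0.15,0,0],[-0.25,-0.002,0,-0.15,0,0],[-0.4,-0.002,0,-0.15,0,0],[-0.4,-0.1,-0.2,-0.3,0,0],[-0.4,-0.25,-0.5,-0.5,0,0],[-0.4,-0.4,-0.8,-0.7,0,0],[-0.4,-0.54,-1,-0.7,0,0],[-0.4,-0.54,-1,-0.7,0,0]]])

```text
t: 23.05
position: [0.5937, 0.0805, 0.2712]
orientation: [2.209, 1.046, -0.098]
contact_force: [0.3, 0.0, -1.9]
grip_width: 0.0233
```

```bash
python3 - <<'E'
from pl import *
commit([-.4,-.54,-1,-.7,0,0])
o=(-.0007,.0008)
print(rel(bolt('HL',.07,.04,o)),rel(bolt('HL',.07,.009,o)))
E
```

```text
t 23.05 p [0.5937 0.0805 0.2712] err mm [-0.7 -0.  -1. ] rot err [-0.002  0.001  0.002] F [ 0.3  0.  -1.9] M [ 0.08  0.49 -0.04] grip 0.0233 q [-0.05  0.26  1.49 -0.03  0.87  0.7 ]
[ 0.01   0.121 -0.212 -0.     0.     0.   ] [ 0.32   0.121 -0.212 -0.     0.     0.   ]
```

>>> apply_moves(targets=[[[0,0.1,-0.2,0,0,0],[0.01,0.121,-0.212,0,0,0],[0.01,0.121,-0.212,0,0,0],[0.08,0.121,-0.212,0,0,0],[0.14,0.121,-0.212,0,0,0],[0.2,0.121,-0.212,0,0,0],[0.26,0.121,-0.212,0,0,0],[0.29,0.121,-0.212,0,0,0],[0.32,0.121,-0.212,0,0,0],[0.32,0.121,-0.212,0,0,0]]])

```text
t: 24.3
position: [0.6296, 0.0858, 0.2533]
orientation: [2.209, 1.047, -0.1]
contact_force: [-0.6, -0.7, -1.8]
grip_width: 0.0237
```

```bash
python3 - <<'E'
from pl import *
commit([.32,.121,-.212,0,0,0])
o=(-.0007,.0008)
print(rel(bolt('HL',.07,.001,o)),rel(bolt('HL',.62,.001,o)))
E
python3 see.py g;python3 angs.py g LL LR
```

```text
t 24.3 p [0.6296 0.0858 0.2533] err mm [ 0.4 -0.   0.3] rot err [-0.001 -0.001  0.001] F [-0.6 -0.7 -1.8] M [ 0.02  0.49 -0.02] grip 0.0237 q [-0.04  0.34  1.43 -0.04  0.86  0.72]
[ 0.08  0.    0.   -0.    0.    0.  ] [0.08  0.008 0.002 0.7   0.    0.   ]
scene LL q 0.5 parab 0.478 off mm [ 0.4 -1. ] cost 6.4 [10.7  8.5  7.1  6.4  7.6 12.4 19.1]
scene LR q 0.5 parab 0.499 off mm [ 0.1 -0.4] cost 2.38 [ 7.3  5.4  3.4  2.4  3.9  9.8 15.9]
```

View pics/s_g.png

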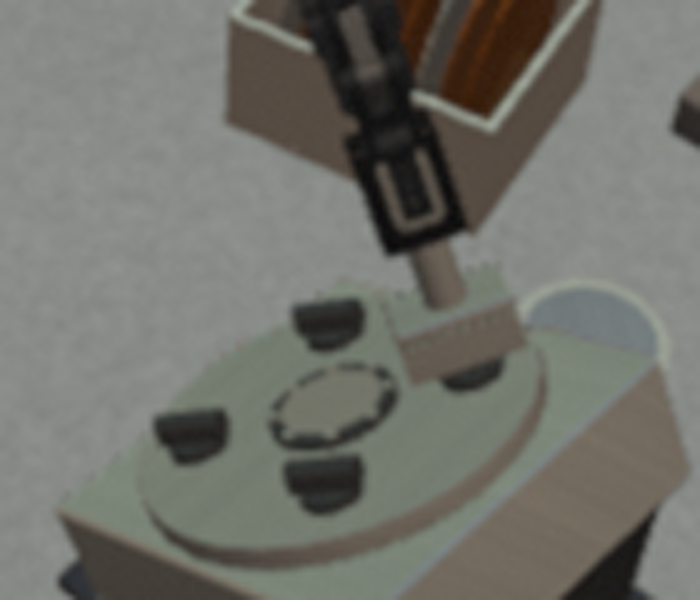

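LR now sits near 0.50, and its bar at (192,435) is level like the others. The socket is over HL at about (465,350) with no force reading.

>>> apply_moves(targets=[[[0.04,0,0,0,0,0],[0.08,0,0,0,0,0],[0.08,0,0,0,0,0],[0.08,0,0,0.14,0,0],[0.08,0.002,0,0.28,0,0],[0.08,0.004,0.001,0.42,0,0],[0.08,0.006,0.001,0.56,0,0],[0.08,0.008,0.002,0.7,0,0],[0.08,0.008,0.002,0.7,0,0],[0.08,0.008,0.002,0.7,0,0]]])

```text
t: 25.6
position: [0.6339, 0.0847, 0.2467]
orientation: [2.757, 1.047, -0.1]
contact_force: [0.5, -0.4, -2.5]
grip_width: 0.023
```

```bash
python3 - <<'E'
from pl import *
commit([.08,.008,.002,.7,0,0])
o=(-.0007,.0008)
print(rel(bolt('HL',.5,.001,o)),rel(bolt('LL',.5,.04,o)))
F=ob()['contact_force']-[0,0,-2.6];print('F lid',lidR(LY).T@F)
E
```

```text
t 25.6 p [0.6339 0.0847 0.2467] err mm [0.3 0.2 0.3] rot err [-0.003 -0.001  0.001] F [ 0.5 -0.4 -2.5] M [-0.04  0.58 -0.01] grip 0.023 q [-0.04  0.35  1.43 -0.04  0.84  1.26]
[-0.    -0.002  0.    -0.153  0.     0.   ] [-0.39  -0.358  0.892 -0.153  0.     0.   ]
F lid [ 0.49009745 -0.34572354 -0.12679911]
```

>>> apply_moves(targets=[[[0,0,0,-0.1,0,0],[0,-0.002,0,-0.15,0,0],[-0.1,-0.002,0,-0.15,0,0],[-0.25,-0.002,0,-0.15,0,0],[-0.4,-0.002,0,-0.15,0,0],[-0.4,-0.1,0.2,-0.15,0,0],[-0.4,-0.2,0.5,-0.15,0,0],[-0.4,-0.36,0.8,-0.15,0,0],[-0.4,-0.36,0.89,-0.15,0,0],[-0.4,-0.36,0.89,-0.15,0,0]]])

```text
t: 26.85
position: [0.5318, 0.0949, 0.2346]
orientation: [2.641, 1.045, -0.1]
contact_force: [1.1, 0.8, -1.3]
grip_width: 0.0232
```

```bash
python3 - <<'E'
from pl import *
commit([-.4,-.36,.89,-.15,0,0])
o=(-.0007,.0008)
print(rel(bolt('LL',.5,.04,o)),rel(bolt('LL',.5,.009,o)))
E
python3 see.py i;python3 angs.py i LL HR LR HL
```

```text
t 26.85 p [0.5318 0.0949 0.2346] err mm [-0.5  0.8 -0.6] rot err [-0.     0.001  0.002] F [ 1.1  0.8 -1.3] M [0.1  0.41 0.04] grip 0.0232 q [-0.02  0.19  1.69 -0.06  0.73  1.18]
[ 0.01   0.002  0.002 -0.003  0.     0.   ] [ 0.32   0.002  0.002 -0.003  0.     0.   ]
scene LL q 0.55 parab 0.517 off mm [ 0.4 -1. ] cost 8.56 [13.  10.9  9.5  8.6  9.4 13.5 19.6]
scene HR q 0.55 parab 0.523 off mm [-0.6 -0.7] cost 27.16 [31.2 30.1 28.6 27.3 28.6 32.9 34.8]
scene LR q 0.5 parab 0.502 off mm [ 0.1 -0.4] cost 2.54 [ 7.4  5.5  3.6  2.5  4.   9.8 15.8]
scene HL q 0.55 parab 0.527 off mm [-0.6 -0.7] cost 2.78 [ 8.9  5.4  3.8  2.8  3.5  7.9 15.4]
```

View pics/s_i.png

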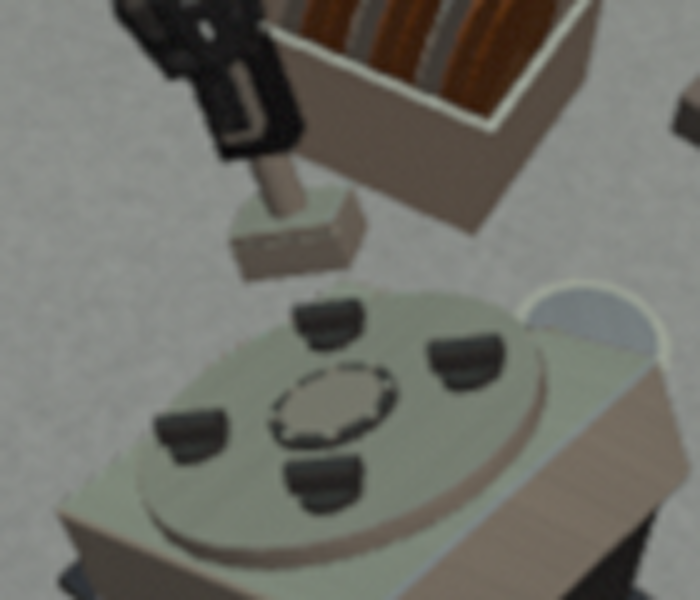

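All four bolts are level at about 0.5, so round one is done. Starting round two with LL.

>>> apply_moves(targets=[[[0,0.002,0.002,0,0,0],[0.02,0.002,0.002,0,0,0],[0.08,0.002,0.002,0,0,0],[0.14,0.002,0.002,0,0,0],[0.2,0.002,0.002,0,0,0],[0.26,0.002,0.002,0,0,0],[0.29,0.002,0.002,0,0,0],[0.32,0.002,0.002,0,0,0],[0.32,0.002,0.002,0,0,0],[0.32,0.002,0.002,0,0,0]]])

```text
t: 28.15
position: [0.5472, 0.0933, 0.2059]
orientation: [2.641, 1.047, -0.1]
contact_force: [0.1, -0.4, -2.4]
grip_width: 0.0232
```

```bash
python3 - <<'E'
from pl import *
commit([.32,.002,.002,0,0,0])
o=(-.0007,.0008)
print(rel(bolt('LL',.5,.001,o)),rel(bolt('LL',1.13,.001,o)),rel(bolt('LL',1.18,.001,o)))
E
```

```text
t 28.15 p [0.5472 0.0933 0.2059] err mm [0.1 0.2 0.1] rot err [-0.001 -0.     0.001] F [ 0.1 -0.4 -2.4] M [0.03 0.5  0.03] grip 0.0232 q [-0.03  0.25  1.71 -0.06  0.66  1.18]
[ 0.08   0.    -0.    -0.003  0.     0.   ] [0.08  0.009 0.003 0.8   0.    0.   ] [0.08  0.009 0.003 0.863 0.    0.   ]
```

>>> apply_moves(targets=[[[0.04,0,0,0,0,0],[0.08,0,0,0,0,0],[0.08,0,0,0,0,0],[0.08,0,0,0.16,0,0],[0.08,0.002,0.001,0.32,0,0],[0.08,0.004,0.002,0.48,0,0],[0.08,0.006,0.003,0.64,0,0],[0.08,0.009,0.003,0.8,0,0],[0.08,0.009,0.003,0.8,0,0],[0.08,0.009,0.003,0.8,0,0]]])

```text
t: 29.4
position: [0.5512, 0.0921, 0.1988]
orientation: [-3.016, 1.047, -0.1]
contact_force: [-0.7, 1.1, -3.0]
grip_width: 0.0232
```

```bash
python3 - <<'E'
from pl import *
commit([.08,.009,.003,.8,0,0])
o=(-.0007,.0008)
print(rel(bolt('LL',1.2,.001,o)))
b=ob();F=b['contact_force']-[0,0,-2.6];print('F lid',lidR(LY).T@F,'M lid',lidR(LY).T@b['wrist_torque'])
E
```

```text
t 29.4 p [0.5512 0.0921 0.1988] err mm [0.2 0.2 0.1] rot err [-0.003  0.     0.001] F [-0.7  1.1 -3. ] M [0.39 0.53 0.25] grip 0.0232 q [-0.03  0.27  1.71 -0.06  0.64  1.8 ]
[-0.     0.001 -0.     0.089  0.    -0.   ]
F lid [-0.87620343  0.99969185  0.00960687] M lid [0.41810561 0.56308748 0.0478604 ]
```

>>> apply_moves(targets=[[[0,0,0,0.03,0,0],[0,0,0,0.06,0,0],[0,0.001,0,0.089,0,0],[0,0.001,0,0.089,0,0],[0,0.001,0,0.089,0,0],[0,0.001,0,0.089,0,0],[0,0.001,0,0.089,0,0],[0,0.001,0,0.089,0,0],[0,0.001,0,0.089,0,0],[0,0.001,0,0.089,0,0]]])

```text
t: 30.65
position: [0.5511, 0.0919, 0.1988]
orientation: [-2.944, 1.047, -0.1]
contact_force: [-2.0, 4.8, -2.6]
grip_width: 0.0234
```

```bash
python3 - <<'E'
from pl import *
commit([0,.001,0,.089,0,0])
o=(-.0007,.0008)
b=ob();F=b['contact_force']-[0,0,-2.6];print('F lid',lidR(LY).T@F,'M lid',lidR(LY).T@b['wrist_torque'])
print(rel(bolt('LL',1.0,.001,o)),rel(bolt('LL',1.0,.04,o)),rel(bolt('HR',.5,.04,o)))
E
python3 see.py j
```

```text
t 30.65 p [0.5511 0.0919 0.1988] err mm [0.2 0.3 0.2] rot err [-0.001  0.     0.001] F [-2.   4.8 -2.6] M [0.53 1.04 1.29] grip 0.0234 q [-0.03  0.27  1.71 -0.06  0.64  1.87]
F lid [-2.13018504  4.55464627  1.27690121] M lid [1.01378649 1.08793472 0.90138825]
[-0.    -0.003  0.    -0.255  0.    -0.   ] [-0.39  -0.003  0.    -0.255  0.    -0.   ] [-0.39   0.74  -1.128 -0.892  0.     0.   ]
```

View pics/sm_j.png

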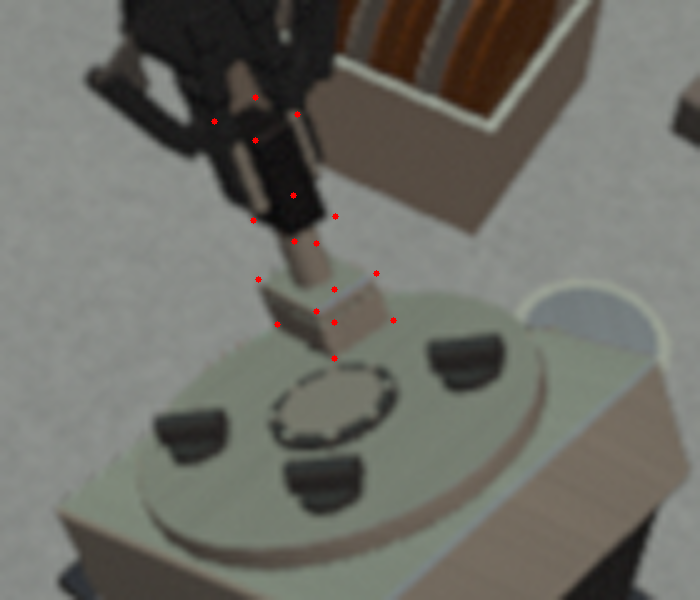

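Axis torque rose to 0.90 N m against 0.15 of friction, so LL is at its stop. Backing off and going to HR.

>>> apply_moves(targets=[[[0,0,0,-0.13,0,0],[0,-0.003,0,-0.25,0,0],[-0.1,-0.003,0,-0.25,0,0],[-0.25,-0.003,0,-0.25,0,0],[-0.4,-0.003,0,-0.25,0,0],[-0.4,0.2,-0.2,-0.4,0,0],[-0.4,0.4,-0.5,-0.6,0,0],[-0.4,0.6,-0.8,-0.8,0,0],[-0.4,0.74,-1,-0.89,0,0],[-0.4,0.74,-1,-0.89,0,0]]])

```text
t: 31.95
position: [0.5944, -0.0062, 0.2766]
orientation: [2.64, 1.045, -0.103]
contact_force: [0.2, 1.1, -2.9]
grip_width: 0.0234
```

```bash
python3 - <<'E'
from pl import *
commit([-.4,.74,-1,-.89,0,0])
o=(-.0007,.0008)
print(rel(bolt('HR',.5,.04,o)),rel(bolt('HR',.5,.009,o)))
E
```

```text
t 31.95 p [ 0.5944 -0.0062  0.2766] err mm [-0.8  1.6 -0.3] rot err [0.002 0.001 0.003] F [ 0.2  1.1 -2.9] M [0.05 0.5  0.05] grip 0.0234 q [-0.24  0.24  1.5   0.09  0.88  0.9 ]
[ 0.01   0.083 -0.098 -0.002  0.     0.   ] [ 0.32   0.083 -0.098 -0.002  0.     0.   ]
```

>>> apply_moves(targets=[[[0,0.08,-0.1,0,0,0],[0.01,0.083,-0.098,0,0,0],[0.02,0.083,-0.098,0,0,0],[0.08,0.083,-0.098,0,0,0],[0.14,0.083,-0.098,0,0,0],[0.2,0.083,-0.098,0,0,0],[0.26,0.083,-0.098,0,0,0],[0.29,0.083,-0.098,0,0,0],[0.32,0.083,-0.098,0,0,0],[0.32,0.083,-0.098,0,0,0]]])

```text
t: 33.2
position: [0.6206, -0.0103, 0.2537]
orientation: [2.64, 1.047, -0.1]
contact_force: [-0.1, -0.4, -1.8]
grip_width: 0.0235
```

```bash
python3 - <<'E'
from pl import *
commit([.32,.083,-.098,0,0,0])
o=(-.0007,.0008)
print(rel(bolt('HR',.5,.001,o)),rel(bolt('HR',1.2,.001,o)))
E
python3 see.py k; python3 angs.py k LL
```

```text
t 33.2 p [ 0.6206 -0.0103  0.2537] err mm [0.3 0.1 0.2] rot err [-0.001 -0.001  0.001] F [-0.1 -0.4 -1.8] M [ 0.01  0.44 -0.01] grip 0.0235 q [-0.23  0.3   1.47  0.09  0.85  0.89]
[ 0.08  -0.    -0.    -0.002  0.     0.   ] [0.08  0.009 0.003 0.89  0.    0.   ]
scene LL q 0.7 parab 0.763 off mm [-8.7 -5.6] cost 35.63 [44.7 42.7 40.5 38.1 35.6 36.  37. ]
```

View pics/s_k.png

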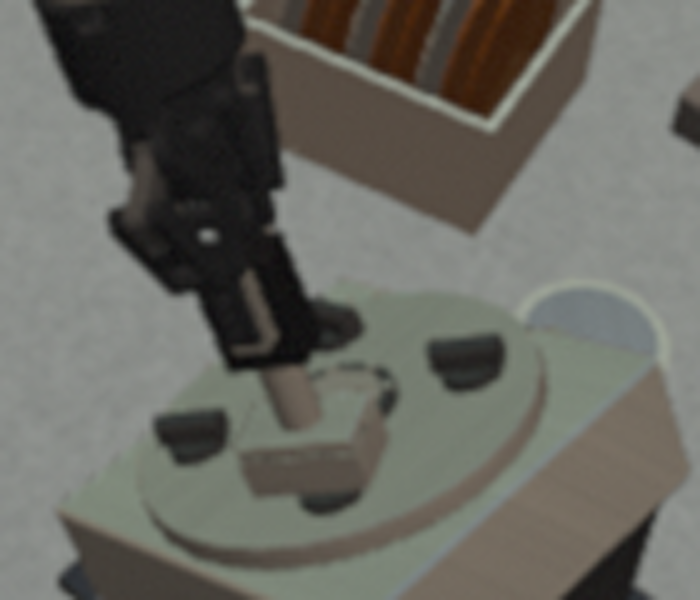

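The LL fit is spoiled here because the gripper hides the bolt. The socket is over HR near (325,480), so I'll turn that one.

>>> apply_moves(targets=[[[0.04,0,0,0,0,0],[0.08,0,0,0,0,0],[0.08,0,0,0.15,0,0],[0.08,0.002,0.001,0.3,0,0],[0.08,0.004,0.002,0.45,0,0],[0.08,0.006,0.003,0.6,0,0],[0.08,0.009,0.003,0.75,0,0],[0.08,0.009,0.003,0.84,0,0],[0.08,0.009,0.003,0.89,0,0],[0.08,0.009,0.003,0.89,0,0]]])

```text
t: 34.5
position: [0.6243, -0.0113, 0.2462]
orientation: [-2.946, 1.049, -0.1]
contact_force: [0.1, 2.0, -5.1]
grip_width: 0.0234
```

```bash
cat > done.py <<'E'
from pl import *
import sys
a,b=sys.argv[1:3]
commit([.08,.009,.003,.89,0,0])
o=(-.0007,.0008)
m=ob();F=m['contact_force']-[0,0,-2.6];print('F lid',lidR(LY).T@F,'M lid',lidR(LY).T@m['wrist_torque'])
print(rel(bolt(a,1.0,.001,o)),rel(bolt(b,.5,.04,o)))
E
python3 done.py HR LR
```

```text
t 34.5 p [ 0.6243 -0.0113  0.2462] err mm [0.6 0.1 0.7] rot err [-0.003 -0.001  0.001] F [ 0.1  2.  -5.1] M [-0.05  0.75  0.87] grip 0.0234 q [-0.23  0.32  1.48  0.09  0.83  1.59]
F lid [-1.3651625   2.02455968 -2.15001694] M lid [0.33132981 0.74473083 0.814739  ]
[-0.    -0.003  0.    -0.255  0.    -0.   ] [-0.39   0.182  0.945 -0.892  0.     0.   ]
```

Torque is 0.81 N m, so HR is at its stop. Next is LR.

>>> apply_moves(targets=[[[0,0,0,-0.13,0,0],[0,-0.003,0,-0.25,0,0],[-0.1,-0.003,0,-0.25,0,0],[-0.25,-0.003,0,-0.25,0,0],[-0.4,-0.003,0,-0.25,0,0],[-0.4,0.05,0.2,-0.4,0,0],[-0.4,0.1,0.5,-0.6,0,0],[-0.4,0.18,0.8,-0.8,0,0],[-0.4,0.18,0.945,-0.89,0,0],[-0.4,0.18,0.945,-0.89,0,0]]])

```text
t: 35.75
position: [0.5212, -0.0002, 0.2342]
orientation: [2.641, 1.047, -0.1]
contact_force: [0.2, -0.2, -2.7]
grip_width: 0.0234
```

```bash
python3 - <<'E'
from pl import *
commit([-.4,.18,.945,-.89,0,0])
o=(-.0007,.0008)
print(rel(bolt('LR',.5,.04,o)),rel(bolt('LR',.5,.009,o)))
E
python3 see.py l; python3 angs.py l LL HR
```

```text
t 35.75 p [ 5.212e-01 -2.000e-04  2.342e-01] err mm [-0.8 -0.   0.3] rot err [0.    0.    0.001] F [ 0.2 -0.2 -2.7] M [ 0.04  0.41 -0.02] grip 0.0234 q [-0.27  0.15  1.75  0.13  0.73  0.83]
[ 0.01   0.002  0.001 -0.002  0.     0.   ] [ 0.32   0.002  0.001 -0.002  0.     0.   ]
scene LL q 1.0 parab 1.022 off mm [ 0.4 -1.2] cost 6.4 [22.6 20.  18.6 15.4 10.8  7.3  6.8]
scene HR q 1.15 parab 1.179 off mm [-2.4  0.2] cost 23.21 [52.8 52.8 51.4 46.1 38.2 28.5 23.5]
```

View pics/s_l.png

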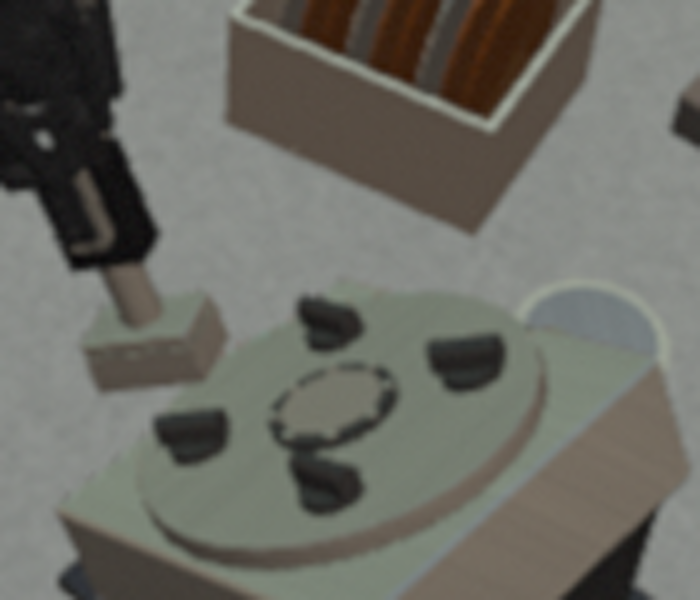

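LL at (330,322) and HR at (326,483) now point along the slope and look alike. The HR fit is thrown off by the dark glass ring next to it. Inserting on LR.

>>> apply_moves(targets=[[[0,0.002,0.001,0,0,0],[0.02,0.002,0.001,0,0,0],[0.08,0.002,0.001,0,0,0],[0.14,0.002,0.001,0,0,0],[0.2,0.002,0.001,0,0,0],[0.26,0.002,0.001,0,0,0],[0.29,0.002,0.001,0,0,0],[0.32,0.002,0.001,0,0,0],[0.32,0.002,0.001,0,0,0],[0.32,0.002,0.001,0,0,0]]])

```text
t: 37.05
position: [0.5378, -0.0023, 0.206]
orientation: [2.64, 1.047, -0.1]
contact_force: [-0.0, -0.7, -2.2]
grip_width: 0.0235
```

```bash
python3 - <<'E'
from pl import *
commit([.32,.002,.001,0,0,0])
o=(-.0007,.0008)
print(rel(bolt('LR',.5,.001,o)),rel(bolt('LR',1.2,.001,o)))
E
```

```text
t 37.05 p [ 0.5378 -0.0023  0.206 ] err mm [-0.   0.3  0.1] rot err [-0.001 -0.     0.001] F [-0.  -0.7 -2.2] M [0.03 0.46 0.02] grip 0.0235 q [-0.26  0.22  1.76  0.13  0.65  0.82]
[ 0.08  -0.    -0.    -0.002  0.     0.   ] [0.08  0.009 0.003 0.89  0.    0.   ]
```

>>> apply_moves(targets=[[[0.04,0,0,0,0,0],[0.08,0,0,0,0,0],[0.08,0,0,0.15,0,0],[0.08,0.002,0.001,0.3,0,0],[0.08,0.004,0.002,0.45,0,0],[0.08,0.006,0.003,0.6,0,0],[0.08,0.009,0.003,0.75,0,0],[0.08,0.009,0.003,0.84,0,0],[0.08,0.009,0.003,0.89,0,0],[0.08,0.009,0.003,0.89,0,0]]])

```text
t: 38.3
position: [0.5415, -0.0033, 0.1983]
orientation: [-2.946, 1.049, -0.1]
contact_force: [1.2, 1.8, -5.2]
grip_width: 0.0236
```

```bash
python3 done.py LR HL
```

```text
t 38.3 p [ 0.5415 -0.0033  0.1983] err mm [0.6 0.2 0.7] rot err [-0.003 -0.001  0.001] F [ 1.2  1.8 -5.2] M [0.   0.74 0.98] grip 0.0236 q [-0.26  0.23  1.76  0.14  0.64  1.51]
F lid [-0.39664216  1.9411417  -2.81503784] M lid [0.43062128 0.73443567 0.88046398]
[-0.    -0.003  0.    -0.255  0.    -0.   ] [-0.39  -1.141 -0.746 -0.892  0.     0.   ]
```

LR is at its stop (0.88 N m). Going to HL.

>>> apply_moves(targets=[[[0,0,0,-0.13,0,0],[0,-0.003,0,-0.25,0,0],[-0.1,-0.003,0,-0.25,0,0],[-0.25,-0.003,0,-0.25,0,0],[-0.4,-0.003,0,-0.25,0,0],[-0.4,-0.2,-0.15,-0.4,0,0],[-0.4,-0.5,-0.35,-0.6,0,0],[-0.4,-0.8,-0.6,-0.8,0,0],[-0.4,-1,-0.745,-0.89,0,0],[-0.4,-1,-0.745,-0.89,0,0]]])

```text
t: 39.55
position: [0.6105, 0.0741, 0.2812]
orientation: [2.641, 1.045, -0.099]
contact_force: [-0.3, -0.1, -2.0]
grip_width: 0.0234
```

```bash
python3 - <<'E'
from pl import *
commit([-.4,-1,-.745,-.89,0,0])
o=(-.0007,.0008)
print(rel(bolt('HL',.5,.04,o)),rel(bolt('HL',.5,.009,o)))
E
```

```text
t 39.55 p [0.6105 0.0741 0.2812] err mm [-0.7 -0.2 -1. ] rot err [-0.001  0.002  0.001] F [-0.3 -0.1 -2. ] M [0.01 0.49 0.02] grip 0.0234 q [-0.06  0.28  1.43 -0.02  0.91  1.11]
[ 0.01  -0.107 -0.092 -0.002  0.     0.   ] [ 0.32  -0.107 -0.092 -0.002  0.     0.   ]
```

>>> apply_moves(targets=[[[0,-0.1,-0.09,0,0,0],[0.01,-0.107,-0.092,0,0,0],[0.02,-0.107,-0.092,0,0,0],[0.08,-0.107,-0.092,0,0,0],[0.14,-0.107,-0.092,0,0,0],[0.2,-0.107,-0.092,0,0,0],[0.26,-0.107,-0.092,0,0,0],[0.29,-0.107,-0.092,0,0,0],[0.32,-0.107,-0.092,0,0,0],[0.32,-0.107,-0.092,0,0,0]]])

```text
t: 40.8
position: [0.63, 0.0853, 0.2536]
orientation: [2.64, 1.047, -0.1]
contact_force: [-0.5, 0.5, -1.9]
grip_width: 0.0233
```

```bash
python3 - <<'E'
from pl import *
commit([.32,-.107,-.092,0,0,0])
o=(-.0007,.0008)
print(rel(bolt('HL',.5,.001,o)),rel(bolt('HL',1.2,.001,o)))
E
python3 see.py m; python3 angs.py m LL HR LR
```

```text
t 40.8 p [0.63   0.0853 0.2536] err mm [0.4 0.1 0.2] rot err [-0.001 -0.001  0.001] F [-0.5  0.5 -1.9] M [0.09 0.44 0.02] grip 0.0233 q [-0.04  0.34  1.43 -0.04  0.86  1.15]
[ 0.08  -0.     0.    -0.002  0.     0.   ] [0.08  0.01  0.004 0.89  0.    0.   ]
scene LL q 1.0 parab 1.025 off mm [ 0.3 -1.1] cost 6.95 [23.3 20.7 19.3 16.1 11.5  7.9  7.4]
scene HR q 1.15 parab 1.176 off mm [-2.4  0.2] cost 23.5 [53.  53.  51.5 46.3 38.3 28.7 23.8]
scene LR q 1.05 parab 1.038 off mm [ 0.2 -0.8] cost 2.07 [24.4 23.6 21.1 16.3  9.4  3.3  2.3]
```

View pics/s_m.png

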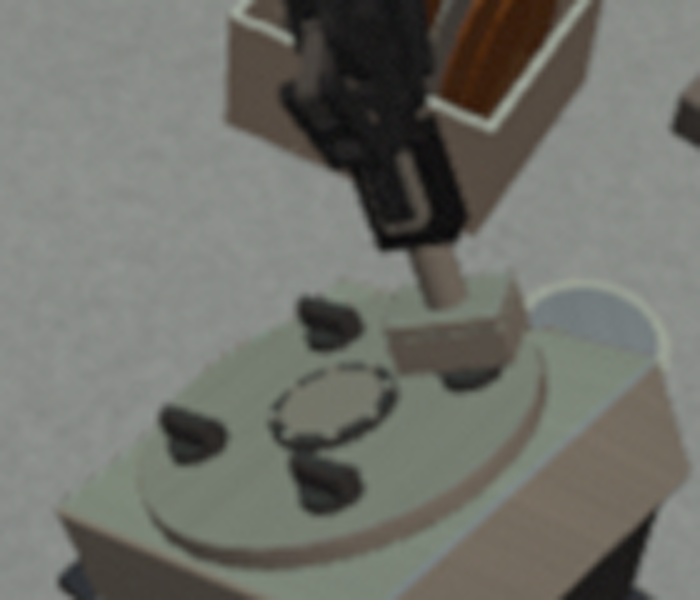

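LL, LR and HR all point along the slope, at (330,322), (192,435) and (326,483). Now HL.

>>> apply_moves(targets=[[[0.04,0,0,0,0,0],[0.08,0,0,0,0,0],[0.08,0,0,0.15,0,0],[0.08,0.002,0.001,0.3,0,0],[0.08,0.004,0.002,0.45,0,0],[0.08,0.006,0.003,0.6,0,0],[0.08,0.009,0.003,0.75,0,0],[0.08,0.009,0.003,0.84,0,0],[0.08,0.009,0.003,0.89,0,0],[0.08,0.009,0.003,0.89,0,0]]])

```text
t: 42.1
position: [0.6337, 0.0842, 0.246]
orientation: [-2.946, 1.049, -0.1]
contact_force: [0.1, 2.2, -5.4]
grip_width: 0.0232
```

```bash
python3 done.py HL LL; python3 - <<'E'
from pl import *
print(rel(tray(.15)))
E
```

```text
t 42.1 p [0.6337 0.0842 0.246 ] err mm [0.7 0.1 0.8] rot err [-0.003 -0.001  0.001] F [ 0.1  2.2 -5.4] M [0.01 0.82 0.96] grip 0.0232 q [-0.04  0.35  1.43 -0.04  0.84  1.84]
F lid [-1.52947542  2.15397537 -2.34240259] M lid [0.42265863 0.81541597 0.86449335]
[-0.    -0.002  0.    -0.255  0.    -0.   ] [-0.39   0.182  0.945 -0.892  0.     0.   ]
[-0.696  4.368  0.504 -0.265 -0.665  0.062]
```

>>> apply_moves(targets=[[[0,0,0,-0.13,0,0],[0,-0.002,0,-0.25,0,0],[-0.1,-0.002,0,-0.25,0,0],[-0.25,-0.002,0,-0.25,0,0],[-0.5,0,0,-0.25,0,0],[-0.8,0.3,0,-0.25,0,0],[-0.9,0.6,0,-0.25,0,0],[-0.9,0.9,0,-0.25,0,0],[-0.9,1,0,-0.25,0,0],[-0.9,1,0,-0.25,0,0]]])

```text
t: 43.35
position: [0.5624, -0.0076, 0.3156]
orientation: [-3.14, 1.046, -0.101]
contact_force: [0.3, 0.3, -2.7]
grip_width: 0.0234
```

```bash
python3 - <<'E'
from pl import *
commit([-.9,1,0,-.25,0,0])
print(rel(tray(.15)))
E
python3 see.py n; python3 angs.py n LL HR LR HL
```

```text
t 43.35 p [ 0.5624 -0.0076  0.3156] err mm [-0.5  0.3 -0.1] rot err [0.001 0.001 0.002] F [ 0.3  0.3 -2.7] M [0.09 0.44 0.  ] grip 0.0234 q [-0.26  0.15  1.5   0.1   0.98  1.38]
[ 2.040e-01  3.205e+00  1.152e+00 -2.100e-02 -6.660e-01 -3.000e-03]
scene LL q 1.0 parab 1.043 off mm [-0.2 -1.2] cost 4.94 [24.5 21.8 20.3 16.6 11.1  6.2  5.2]
scene HR q 1.15 parab 1.177 off mm [-2.4  0.2] cost 23.29 [53.  53.  51.5 46.2 38.2 28.5 23.6]
scene LR q 1.05 parab 1.04 off mm [ 0.2 -0.8] cost 2.22 [24.5 23.8 21.4 16.5  9.7  3.5  2.5]
scene HL q 1.05 parab 1.056 off mm [-0.7 -0.9] cost 2.28 [25.3 20.2 19.2 15.5  9.8  3.9  2.3]
```

View pics/s_n.png

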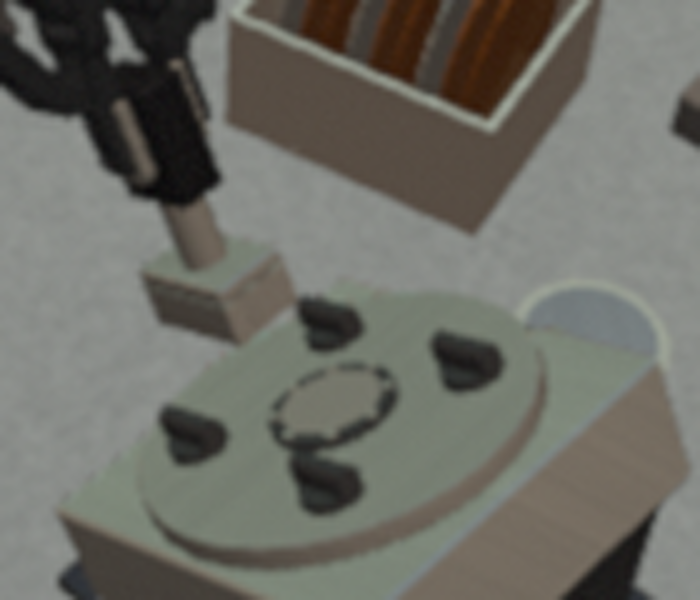

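All four bars lie alike, up and down the slope. The wrench is clear, so back to the tray.

>>> apply_moves(targets=[[[0,0.3,0.1,0,0,0],[0,0.6,0.2,0,-0.1,0],[0,0.9,0.35,0,-0.2,0],[0,1,0.4,0,-0.3,0],[0,1,0.4,0,-0.3,0],[0,1,0.4,0,-0.3,0],[0,1,0.4,0,-0.3,0],[0,1,0.4,0,-0.3,0],[0,1,0.4,0,-0.3,0],[0,1,0.4,0,-0.3,0]]])

```text
t: 44.65
position: [0.5179, -0.1034, 0.295]
orientation: [-3.139, 1.283, -0.099]
contact_force: [-0.5, 0.1, -1.7]
grip_width: 0.0234
```

```bash
python3 - <<'E'
from pl import *
commit([0,1,.4,0,-.3,0])
print(rel(tray(.12)))
E
```

```text
t 44.65 p [ 0.5179 -0.1034  0.295 ] err mm [-0.   0.1 -0. ] rot err [-0.     0.     0.001] F [-0.5  0.1 -1.7] M [ 0.08  0.27 -0.01] grip 0.0234 q [-0.47  0.18  1.45  0.11  1.24  1.18]
[ 6.610e-01  2.206e+00  7.680e-01 -2.100e-02 -3.660e-01 -1.000e-03]
```

>>> apply_moves(targets=[[[0,0.3,0.1,0,0,0],[0,0.6,0.2,-0.01,-0.1,0],[0.1,0.9,0.4,-0.02,-0.2,0],[0.2,1,0.6,-0.02,-0.3,0],[0.2,1,0.7,-0.02,-0.366,0],[0.2,1,0.7,-0.021,-0.366,0],[0.2,1,0.7,-0.021,-0.366,0],[0.2,1,0.7,-0.021,-0.366,0],[0.2,1,0.7,-0.021,-0.366,0],[0.2,1,0.7,-0.021,-0.366,0]]])

```text
t: 45.9
position: [0.4467, -0.1966, 0.2559]
orientation: [1.969, 1.569, -1.258]
contact_force: [0.0, -0.8, -2.3]
grip_width: 0.0232
```

>>> apply_moves(targets=[[[0,0.3,0,0,0,0],[0,0.6,0,0,0,0],[0,0.9,0,0,0,0],[0,1,0,0,0,0],[0,1,0,0,0,0],[0,1,0,0,0,0],[0,1,0,0,0,0],[0,1,0,0,0,0],[0,1,0,0,0,0],[0,1,0,0,0,0]]])

```text
t: 47.15
position: [0.4382, -0.2962, 0.256]
orientation: [1.859, 1.569, -1.367]
contact_force: [0.3, 0.4, -2.2]
grip_width: 0.0233
```

```bash
python3 - <<'E'
from pl import *
commit([.2,1,.7,-.021,-.366,0]);commit([0,1,0,0,0,0])
print(rel(tray(.02)))
from plant import eyes
g=eyes.grab_frame("scene");np.savez("scene_p.npz",**g);crop(g,110,220,240,370,5,'pics/p.png')
E
```

```text
t 47.15 p [ 0.4382 -0.2962  0.256 ] err mm [ -0.3 100.1  -0. ] rot err [-0.     0.     0.001] F [ 0.3  0.4 -2.2] M [ 0.02  0.02 -0.  ] grip 0.0233 q [-0.82  0.33  1.32 -0.    1.48  0.84]
t 47.15 p [ 0.4382 -0.2962  0.256 ] err mm [-0.3  0.1 -0. ] rot err [-0.     0.     0.001] F [ 0.3  0.4 -2.2] M [ 0.02  0.02 -0.  ] grip 0.0233 q [-0.82  0.33  1.32 -0.    1.48  0.84]
[ 1.464e+00  2.050e-01 -4.500e-02 -0.000e+00 -0.000e+00 -1.000e-03]
```

View pics/p.png

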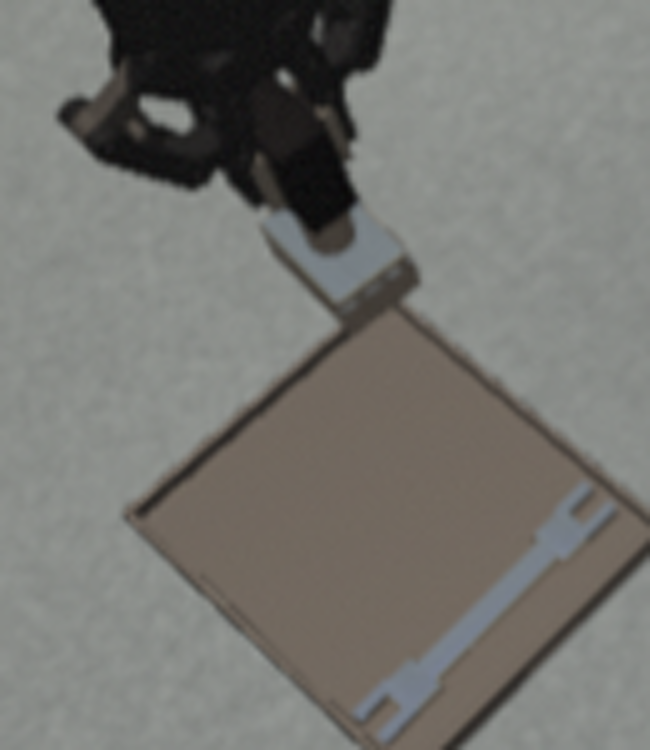

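>>> apply_moves(targets=[[[0,0.1,-0.02,0,0,0],[0,0.205,-0.045,0,0,0],[0.2,0.205,-0.045,0,0,0],[0.5,0.205,-0.045,0,0,0],[0.8,0.205,-0.045,0,0,0],[1,0.205,-0.045,0,0,0],[1,0.205,-0.045,0,0,0],[1,0.205,-0.045,0,0,0],[1,0.205,-0.045,0,0,0],[1,0.205,-0.045,0,0,0]]])

```text
t: 48.45
position: [0.4411, -0.3175, 0.1567]
orientation: [2.056, 1.568, -1.171]
contact_force: [0.3, -0.2, -2.5]
grip_width: 0.0231
```

```bash
python3 - <<'E'
from pl import *
commit([1,.205,-.045,0,0,0])
print(rel(tray(.001)))
from plant import eyes
g=eyes.grab_frame("scene");np.savez("scene_r.npz",**g)
p,R=cmd()
crop(g,120,240,230,350,6,'pics/r.png')
E
```

```text
t 48.45 p [ 0.4411 -0.3175  0.1567] err mm [-0.9  0.5 -0.2] rot err [-0.     0.001  0.002] F [ 0.3 -0.2 -2.5] M [ 0.03 -0.05  0.01] grip 0.0231 q [-0.84  0.44  1.45 -0.    1.24  0.81]
[ 0.654  0.    -0.    -0.    -0.    -0.001]
```

View pics/r.png

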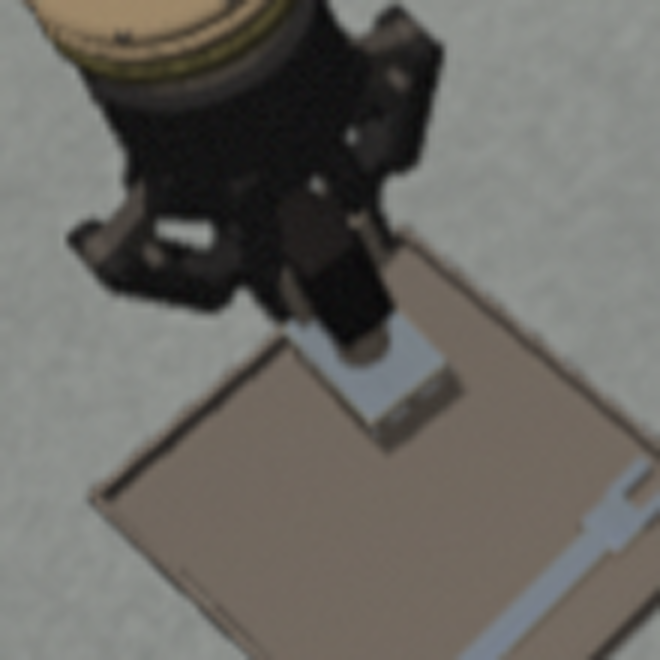

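>>> apply_moves(targets=[[[0.2,0,0,0,0,0],[0.4,0,0,0,0,0],[0.55,0,0,0,0,0],[0.6,0,0,0,0,0],[0.62,0,0,0,0,0],[0.64,0,0,0,0,0],[0.65,0,0,0,0,0],[0.66,0,0,0,0,0],[0.66,0,0,0,0,0],[0.66,0,0,0,0,0]]])

```text
t: 49.75
position: [0.441, -0.3174, 0.0901]
orientation: [1.881, 1.569, -1.345]
contact_force: [-0.3, 0.2, -1.7]
grip_width: 0.0235
```

```bash
python3 - <<'E'
from pl import *
commit([.66,0,0,0,0,0])
E
```

```text
t 49.75 p [ 0.441  -0.3174  0.0901] err mm [-0.3  0.5 -0.1] rot err [-0.     0.     0.001] F [-0.3  0.2 -1.7] M [0.05 0.   0.05] grip 0.0235 q [-0.84  0.52  1.54 -0.    1.08  0.81]
```

>>> apply_moves(targets=[[[0.003,0,0,0,0,0],[0.006,0,0,0,0,0],[0.01,0,0,0,0,0],[0.01,0,0,0,0,0],[0.01,0,0,0,0,0],[0.01,0,0,0,0,0],[0.01,0,0,0,0,0],[0.01,0,0,0,0,0],[0.01,0,0,0,0,0],[0.01,0,0,0,0,0]]])

```text
t: 51.0
position: [0.4411, -0.3174, 0.0893]
orientation: [1.955, 1.569, -1.271]
contact_force: [-1.1, 1.9, 5.1]
grip_width: 0.0236
```

```bash
python3 - <<'E'
from pl import *
commit([.01,0,0,0,0,0])
E
```

```text
t 51.0 p [ 0.4411 -0.3174  0.0893] err mm [-0.6  0.4 -0.1] rot err [-0.     0.     0.002] F [-1.1  1.9  5.1] M [ 0.36  0.25 -0.03] grip 0.0236 q [-0.84  0.52  1.54 -0.    1.08  0.81]
```

The wrench is on the tray floor (+5 N). Opening the jaws, then retreating.

>>> apply_moves(targets=[[[0,0,0,0,0,0],[0,0,0,0,0,0],[0,0,0,0,0,0],[0,0,0,0,0,0],[0,0,0,0,0,0],[0,0,0,0,0,0],[0,0,0,0,0,0],[0,0,0,0,0,0],[0,0,0,0,0,0],[0,0,0,0,0,0]]], jaw=1)

```text
t: 52.25
position: [0.441, -0.3174, 0.089]
orientation: [1.831, 1.569, -1.396]
contact_force: [-0.2, -0.3, -0.4]
grip_width: 0.0855
```

>>> apply_moves(targets=[[[-0.1,0,0,0,0,0],[-0.3,0,0,0,0,0],[-0.5,0,0,0,0,0],[-0.7,0,0,0,0,0],[-0.9,0,0,0,0,0],[-1,0,0,0,0,0],[-1,0,0,0,0,0],[-1,0,0,0,0,0],[-1,0,0,0,0,0],[-1,0,0,0,0,0]]])

```text
t: 53.5
position: [0.4409, -0.3172, 0.1886]
orientation: [1.492, 1.57, -1.735]
contact_force: [-0.3, -0.1, 0.1]
grip_width: 0.0852
```

>>> apply_moves(targets=[[[-0.1,0,0.2,0,0,0],[-0.2,0,0.5,0,0,0],[-0.3,0,0.8,0,0,0],[-0.3,0,1,0,0,0],[-0.3,0,1,0,0,0],[-0.3,0,1,0,0,0],[-0.3,0,1,0,0,0],[-0.3,0,1,0,0,0],[-0.3,0,1,0,0,0],[-0.3,0,1,0,0,0]]])

```text
t: 54.75
position: [0.3414, -0.3087, 0.2189]
orientation: [1.827, 1.569, -1.4]
contact_force: [-0.5, 0.7, 1.1]
grip_width: 0.0855
```

```bash
python3 - <<'E'
from pl import *
commit([-1,0,0,0,0,0]);commit([-.3,0,1,0,0,0])
from plant import eyes
for n in("scene","top"):
    g=eyes.grab_frame(n);np.savez(f"{n}_z.npz",**g);cv2.imwrite(f'pics/{n}_z.png',g['frame'][:,:,::-1])
E
python3 f2.py top_z scene_z
python3 -c "
import angs;angs.run('z',['LL','HR','LR','HL'],('scene','top'))"
```

```text
t 54.75 p [ 0.3414 -0.3087  0.2189] err mm [-30.2   0.2  99.9] rot err [-0.     0.     0.001] F [-0.5  0.7  1.1] M [ 0.   -0.    0.01] grip 0.0855 q [-0.99  0.24  1.57 -0.    1.33  0.66]
t 54.75 p [ 0.3414 -0.3087  0.2189] err mm [-0.2  0.2 -0.1] rot err [-0.     0.     0.001] F [-0.5  0.7  1.1] M [ 0.   -0.    0.01] grip 0.0855 q [-0.99  0.24  1.57 -0.    1.33  0.66]
0 139 [ 0.4403 -0.3174  0.1207] ((440.583251953125, -317.61260986328125), (24.976608276367188, 39.62345886230469), 82.98680114746094)
1 201 [ 0.4432 -0.3207  0.1201] ((440.6056823730469, -320.39849853515625), (23.080469131469727, 41.508602142333984), 86.80421447753906)
(0,) 6.182750683830942 [ 0.44053736 -0.31773079 -0.08154264]
(1,) 35.391989814617496 [ 0.44194842 -0.31909466 -0.13725349]
(0, 1) 45.879390907394736 [ 0.44081065 -0.3185798  -0.13689309]
scene LL q 1.0 parab 1.021 off mm [ 0.  -1.2] cost 6.43 [22.6 19.9 18.6 15.4 10.8  7.3  6.9]
scene HR q 1.15 parab 1.188 off mm [-2.2  0.3] cost 23.36 [53.  53.1 51.5 46.3 38.4 28.6 23.7]
scene LR q 1.05 parab 1.038 off mm [ 0.2 -0.8] cost 2.17 [24.5 23.7 21.3 16.4  9.5  3.4  2.4]
scene HL q 1.05 parab 1.058 off mm [-0.7 -0.9] cost 2.42 [25.4 20.2 19.3 15.6  9.9  4.1  2.5]
top LL q 1.0 parab 0.999 off mm [0.4 0.3] cost 1.34 [14.  13.4 11.6  7.9  4.3  1.7  1.7]
top HR q 1.0 parab 1.001 off mm [0.2 0.3] cost 1.61 [14.3 13.9 12.   8.5  4.8  2.   2. ]
top LR q 1.0 parab 0.979 off mm [0.5 0.5] cost 0.87 [13.7 13.5 11.3  7.5  3.6  1.2  1.5]
top HL q 1.0 parab 1.011 off mm [0.3 0.2] cost 1.54 [13.4 13.6 11.9  8.6  4.9  2.1  1.9]
```

View pics/scene_z.png

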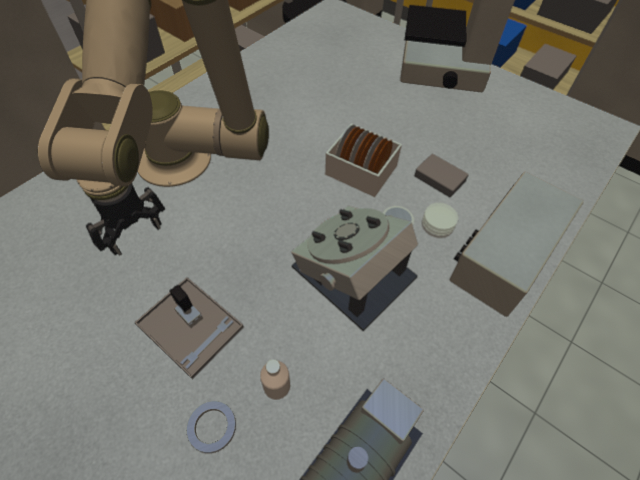

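View pics/top_z.png

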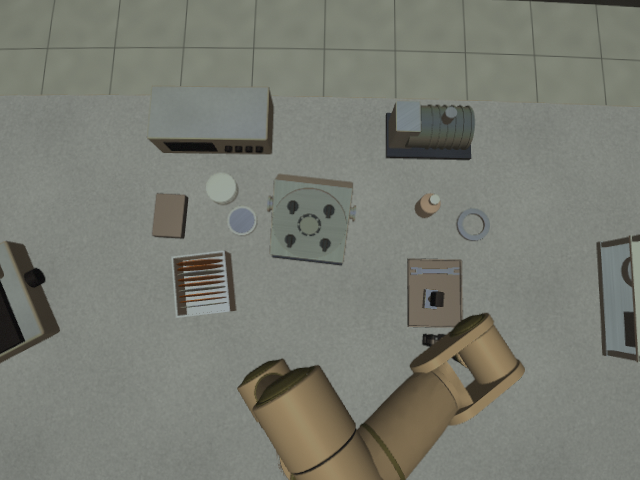

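View pics/w1.png

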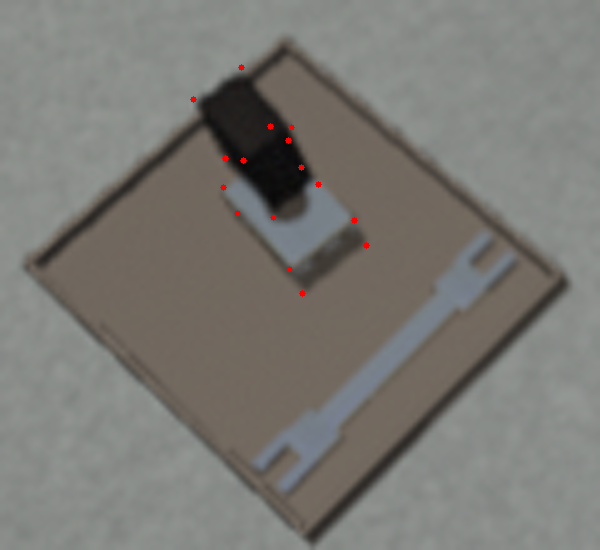

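The scene view shows the wrench upright in the tray at (185,300), with the gripper clear at (125,215). The spanner, bottle, ring and dishes are where they started, and the top view puts all four bolts at 0.98–1.01. Handing in.

```bash
python3 -c "
from plant import manip
print(manip.close_job())"
```

```text
the job is handed in; nothing more can be done
None
```

All four bolts are tightened to their stops and the wrench is standing upright back in its tray. I handed the job in at about 55 s of the 72 s allowed, and the hand-in gave no verdict.

- **Order:** both rounds went lower left, upper right, lower right, upper left. After round one the scene camera put every bolt at about 0.50 to 0.53.
- **At the stop:** in round two the torque about each bolt's axis rose to between 0.81 and 0.90 N m, well above the 0.15 N m of bolt friction.
- **Final bolt angles:** the top camera gave 0.98 to 1.01 for all four. The scene camera gave 1.02 to 1.06 for three of them.
- **Disagreement:** the scene camera read 1.19 for the upper right bolt, with a poor fit I put down to the dark ring of the sight glass beside it. The top camera read that bolt at 1.00, and its torque also showed the stop.
- **Wrench and surroundings:** the wrench is within about 2 mm of where it started, released, with the gripper clear. The other objects look unmoved in both views. The measured contact force stayed under about 8 N at every reading.

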